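# Fetch the bearing cap from between the spray cans and seat it on the keyed fixture

### The job

The aluminium bearing cap is boxed in by two spray cans in the red parts tray: first stand both cans upright in the yellow drip tray, then, while they wait there, fetch the cap and seat it flat on the grey fixture with its notch around the orange key. Finally put each can back in the red tray, standing centred on the spot of its own colour. Do not knock a can over.

Things in the scene. Friction and masses are not known exactly. Their poses are not given: they have to be found in the camera images.
- green_can: Loose green spray can, upright, about 0.3 kg: plain cylinder 52 mm in diameter up to 100 mm above its base, shoulder to 108 mm, white button cap 30 mm in diameter up to 125 mm. White band near the top. Origin: centre of its underside, z up along the can.
- blue_can: Loose blue spray can, the same shape and size as the green one. Origin: centre of its underside, z up along the can.
- cap: Loose aluminium bearing cap, about 0.22 kg: block 72 mm long (x), 44 mm wide (y), 28 mm high, with a notch 20 mm wide cut through its full height in the middle of its +x end, 18 mm deep. Two dark bolt holes on top. Lies flat between the cans; grip it across its 44 mm width. Origin: centre of its underside; +x points to the notched end, z up.
- spot_green: Fixed flat green spot, 76 mm in diameter, painted on the red tray's floor, the green can's place (the can stands on it at the start). It has no height to speak of. Origin: its centre, at floor level.
- spot_blue: Fixed flat blue spot, 76 mm in diameter, the blue can's place, 128 mm from the green spot. Origin: its centre, at floor level.
- bay: Fixed red sheet-steel parts tray, 160 mm (x) by 220 mm (y), floor 4 mm thick, 22 mm high rims along its far (+x) end and both sides, open towards the robot. A small steel bearing (28 mm in diameter, 11 mm high) lies loose near the middle of its open edge. Origin: centre of its underside on the table.
- tray: Fixed yellow drip tray (the side area), 130 mm (x) by 190 mm (y) outside, rim 18 mm high, walls and floor 4 mm thick; room for both cans side by side along its y. Origin: centre of its underside on the table.
- fixture: Fixed grey plate, 110 (x) by 80 mm (y), flat top 12 mm above the table. An orange key, 12 mm wide (y), 10 mm long (x), stands 18 mm above that top, its centre 27 mm along +x from the plate's centre. Origin: centre of its underside. The cap is seated flat on it, centre over centre, its +x along the plate's +x: the key then has 4 mm of play in the notch to each side and to its bottom.

How it is judged:
On the way, in this order (a step that is already met when the one before it is completed fails the run):
1. both spray cans stand upright in the yellow drip tray, let go (x of green_can in the frame of tray between -0.045 and 0.045 m and y of green_can in the frame of tray between -0.075 and 0.075 m and z of green_can in the frame of tray between 0 and 0.01 m and angle between each of green_can, blue_can's own z axis and vertical below 0.08 rad and linear speed of each of green_can, blue_can below 0.02 m/s and angular speed of each of green_can, blue_can below 0.2 rad/s and contact force between the fingers and green_can below 0.1 N and x of blue_can in the frame of tray between -0.045 and 0.045 m and y of blue_can in the frame of tray between -0.075 and 0.075 m and z of blue_can in the frame of tray between 0 and 0.01 m and contact force between the fingers and blue_can below 0.1 N), for 0.2 s.
2. the cap lies seated on the fixture, notch around the key, let go, while both cans stand in the drip tray (all of step 1 and x of cap in the frame of fixture between -0.008 and 0.008 m and y of cap in the frame of fixture between -0.007 and 0.007 m and z of cap in the frame of fixture between 0.008 and 0.016 m and angle between the x axis of cap and the x axis of fixture, either way round below 0.2 rad and angle between cap's own z axis and vertical below 0.06 rad and linear speed of cap below 0.02 m/s and angular speed of cap below 0.2 rad/s and contact force between the fingers and cap below 0.1 N), for 0.2 s.
At the end, for the whole second after the job is handed in: Cap flat on the fixture (within 4 mm of its top), notch around the key: within 7 mm sideways, 8 mm lengthwise, 0.2 rad of the plate's centre. Each can upright on the red tray's floor, its axis within 14 mm of the centre of the spot of its own colour. All released and at rest (x of cap in the frame of fixture between -0.008 and 0.008 m and y of cap in the frame of fixture between -0.007 and 0.007 m and z of cap in the frame of fixture between 0.008 and 0.016 m and angle between the x axis of cap and the x axis of fixture, either way round below 0.2 rad and angle between cap's own z axis and vertical below 0.06 rad and linear speed of each of cap, green_can, blue_can below 0.02 m/s and angular speed of each of cap, green_can, blue_can below 0.2 rad/s and contact force between the fingers and cap below 0.1 N and horizontal distance between green_can and spot_green below 0.014 m and z of green_can in the frame of spot_green between -0.004 and 0.005 m and angle between each of green_can, blue_can's own z axis and vertical below 0.08 rad and contact force between the fingers and green_can below 0.1 N and horizontal distance between blue_can and spot_blue below 0.014 m and z of blue_can in the frame of spot_blue between -0.004 and 0.005 m and contact force between the fingers and blue_can below 0.1 N); the robot touches nothing.
It fails at once if a spray can is knocked over (tilted by more than 0.6 rad) (angle between any of green_can, blue_can's own z axis and vertical above 0.6 rad).
It also fails if it takes over 115 s, if anything falls off the work surface, if the arm or the gripper's body presses on something with over 40 N, if the wrist force passes 120 N, or if a joint passes its speed limit or range.

### The arm

A 7-joint arm with a two-finger parallel gripper is mounted at the origin on the work surface. World frame = base frame: x ahead of the robot, y to its left, z up, the work surface at z = 0. Lengths are in m, angles in rad, forces in N, time in s.
With the tool pointing down it reaches from about 0.4 to 0.85 m from the base axis. Payload 6.9 kg.
Tool frame: the origin (TCP) lies midway between the tips of the shut fingers; the grasp point (between the pads) lies behind it (bot.grip_depth is the z of the grasp point in the tool frame, in m); z points along the fingers, y is the direction in which the jaws open and shut (so a half turn about z gives the same grasp; the last joint's range is limited). The gripper opens to 85 mm and grips with 20 to 120 N. Pads are 22 mm wide; open, the fingers measure 114 mm over their backs; the gripper's body (76 mm by 85 mm) begins 54 mm behind the grasp point. The pads swing forward as they close: fully open they stand 13 mm farther back than shut.
Start: joints at [-1.002, 0.507, -0.238, 1.5, 0.126, 1.149, -0.155], TCP at [0.279, 0.559, 0.231] pointing down, gripper open.
Joint ranges: [-3.08, 3.08], [-0.24, 2.05], [-1.43, 1.35], [0, 2.5], [-1.52, 4.66], [0.17, 1.96], [-2.89, 2.89]. Speed limits (rad/s): [2.39, 2.39, 3.14, 3.14, 3.14, 3.14, 3.14].

### API

Orientations are given as a 3x3 rotation matrix whose columns are the frame's x, y, z axes.
In Python, from plant import bot gives the robot as it stands.
- The arm moves only by the tool carry_out, never from a script. Its argument "increments" is a list of rows, each an object of numbers: "grip": the finger opening in mm, from 0 to 85.4; "tx", "ty", "tz": the shift along the tool's x, y, z in mm; "yaw": the turn about the tool's z in rad. In form: [{"grip": .., "tx": .., "ty": .., "tz": .., "yaw": ..}, ...]. A call has exactly 5 rows; each row is the pose to reach, as a shift and turn from the pose commanded when the call began, along the tool's axes at that moment; what a row does not reach only later rows make up. A row lasts 1/12 s, in which the tool goes at most 41.7 mm and 7.16 degrees, less where a joint would pass 70% of its speed; a pose out of reach is approached as far as the arm can. A call with a gripper value outside its range is refused whole. The fingers move at their own pace and stop on an object; "grip_force" is the grip in N (left out, the last holds). Time passes only in rows, so rows that repeat a pose let the fingers close, or fill a call up. It gives the time, the measured TCP pose, the force and the opening at its end, in the units of the state.
- bot.read_state(): the state, without advancing time (a new reading comes with each control period).
- bot.camera(name): name is "scene" or "top" or "wrist"; returns (picture, depth): 480x640x3 uint8, red, green, blue; 480x640 float32, m along the optical axis (not along the pixel's ray), 0 where there is no reading.
- bot.get_calibration(name): a dict with "fx", "fy", "cx", "cy" (pixels), "rvec" (rotation vector, rad) and "tvec" (3), from world to camera coordinates, as OpenCV has them; the wrist camera has in their place "T_tool_cam" (4x4, takes a point from camera to tool coordinates, whose origin is the TCP and whose axes are the flange's). Camera axes: x right, y down, z forward; pixel columns grow to the right and rows downward; lengths in m; the calibration is good to about 2 mm. A picture is of the moment at which its call begins: read the wrist's pose just before it. get_calibration takes no time and is no camera call.
- bot.hand_in(): hands the job in, once; it reports no verdict.
The state is a dict: "clock": time; "joint_positions": joint angles; "dq": joint speeds; "joint_efforts": joint torques, N m; "tool_pos": TCP position; "ee_rot": TCP orientation; "contact_force": force on the tool from outside, world axes, zero at the start; "wrist_torque": the same for the moment, N m; "gripper_width": finger opening in m.
Only numpy, scipy, OpenCV 4.12 (cv2) and the standard library are available. Lean on these libraries where they do the work, as an engineer would, in place of code of your own. Each camera call takes 0.05 s, during which the arm holds its last target. There are 200 camera calls.

## Working session

There is one attempt and no reset: what is moved stays moved. The work goes in short steps, Python scripts to look and compute and a tool call to move; the robot and the scene stay as the last step left them, time stands still between calls to the robot, and variables do not carry over. Pictures are saved under pics/ and viewed, about 12 in all and at most 16, crops included, and the job is handed in when it is done.

Besides the shell and the picture viewer there is one more tool, called in YAML: its name, and indented under it one key for each argument. carry_out: Moves the arm, as the interface text tells. Its arguments: {"type":"object","properties":{"increments":{"type":"array","items":{"type":"object","properties":{"grip":{"type":"number"},"tx":{"type":"number"},"ty":{"type":"number"},"tz":{"type":"number"},"yaw":{"type":"number"}}}},"grip_force":{"type":"number"}},"required":["increments"]}

```bash
mkdir -p pics; ls; cat > h.py <<'E'
import numpy as np, cv2
from plant import bot
def cam(n):
    s=bot.read_state(); p,d=bot.camera(n); c=bot.get_calibration(n)
    K=np.array([[c['fx'],0,c['cx']],[0,c['fy'],c['cy']],[0,0,1]])
    if 'rvec' in c:
        R=cv2.Rodrigues(np.array(c['rvec'],float))[0]; t=np.array(c['tvec'],float).ravel()
        Rw=R.T; o=-R.T@t
    else:
        T=np.array(c['T_tool_cam']); Rt=np.array(s['ee_rot'])
        Rw=Rt@T[:3,:3]; o=Rt@T[:3,3]+np.array(s['tool_pos'])
    return p,d,K,Rw,o
def onplane(uv,z,K,Rw,o):
    uv=np.atleast_2d(uv).astype(float)
    r=(Rw@np.linalg.inv(K)@np.c_[uv,np.ones(len(uv))].T).T
    return o+r*((z-o[2])/r[:,2])[:,None]
def cloud(d,K,Rw,o):
    v,u=np.mgrid[0:480,0:640]
    c=np.stack([(u-K[0,2])/K[0,0]*d,(v-K[1,2])/K[1,1]*d,d],-1)
    return c@Rw.T+o
def save(p,n): cv2.imwrite('pics/'+n+'.png',p[:,:,::-1])
E
python3 - <<'E'
from h import *
s=bot.read_state(); print(s['clock'],s['tool_pos'],s['ee_rot'],s['gripper_width'],bot.grip_depth)
for n in ['top','scene']:
    p,d,K,Rw,o=cam(n); save(p,n+'0'); print(n,o,Rw[:,2]); np.savez(n+'0',p=p,d=d,K=K,Rw=Rw,o=o)
E
```

```text
pics
0.0 [0.27890898 0.55875179 0.23042427] [[-8.94774937e-01  4.46516738e-01 -7.84581891e-04]
 [ 4.46517426e-01  8.94773406e-01 -1.65529057e-03]
 [-3.70919367e-05 -1.83144201e-03 -9.99998322e-01]] 0.08531859724868751 -0.0187
top [0.37993613 0.01454369 0.93160866] [ 0.16141707 -0.01194603 -0.98681398]
scene [1.39381341 0.22914862 0.59405888] [-0.83113881 -0.22964506 -0.50643008]
```

View pics/top0.png

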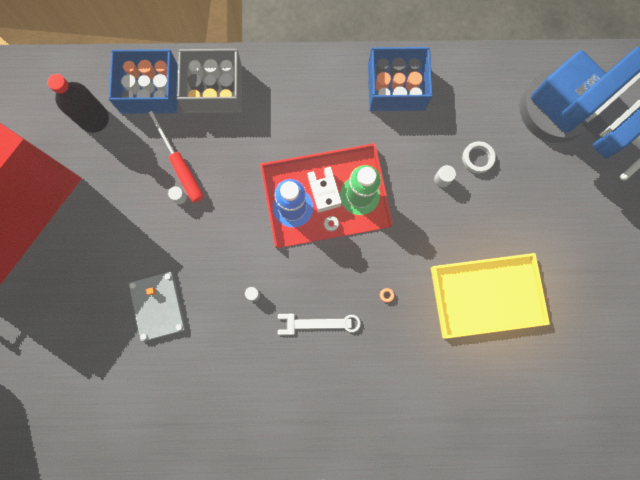

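View pics/scene0.png

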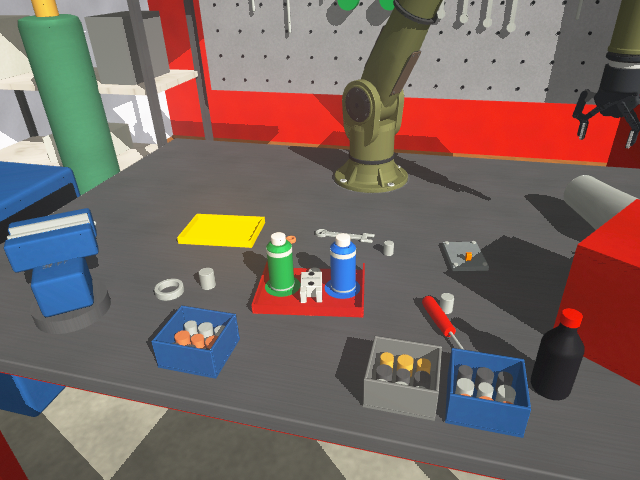

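```bash
cat > m.py <<'E'
from h import *
def load(n): f=np.load(n+'.npz'); return [f[k] for k in ('p','d','K','Rw','o')]
def rect(P):
    (c,wh,a)=cv2.minAreaRect((P[:,:2]*1000).astype(np.float32)); return np.round(c,1),np.round(wh,1),round(a,2)
def big(m):
    n,l,s,_=cv2.connectedComponentsWithStats(m.astype(np.uint8)); return l==1+np.argmax(s[1:,4])
E
python3 - <<'E'
from m import *
for n in ['top0','scene0']:
    p,d,K,Rw,o=load(n); hsv=cv2.cvtColor(p,cv2.COLOR_RGB2HSV); H,S,V=[hsv[...,i].astype(int) for i in range(3)]
    W=cloud(d,K,Rw,o); X,Y,Z=W[...,0],W[...,1],W[...,2]
    print(n,'table z',np.median(Z[(abs(Y)<.4)&(X>.3)&(X<.7)&(d>0)&(S<40)&(V<110)]))
    yel=big((H>22)&(H<35)&(S>150)&(V>120)&(d>0)&(Y<-.1))
    P=W[yel]; print('yellow rect',rect(P),'z pct',np.percentile(P[:,2],[2,50,98]).round(4))
    P=P[P[:,2]>.012]; print(' rim',rect(P),len(P))
    roi=(X>.4)&(X<.8)&(Y>-.2)&(Y<.25)&(d>0)
    red=big(roi&((H<6)|(H>174))&(S>150)&(V>80)); P=W[red]; print('red',rect(P),np.percentile(P[:,2],[2,50,98]).round(4)); box=(X>P[:,0].min())&(X<P[:,0].max())&(Y>P[:,1].min())&(Y<P[:,1].max())
    for nm,lo,hi in (('green',40,80),('blue',100,130)):
        m=big(roi&box&(H>lo)&(H<hi)&(S>100)&(V>50)); P=W[m]; 
        body=P[(P[:,2]>.02)&(P[:,2]<.1)]
        A=np.c_[2*body[:,:2],np.ones(len(body))]; s=np.linalg.lstsq(A,(body[:,:2]**2).sum(1),rcond=None)[0]
        print(nm,'body circ',s[:2].round(4),np.sqrt(s[2]+s[:2]@s[:2]).round(4),len(body))
        c0=s[:2]
        b=(Z>.121)&(np.hypot(X-c0[0],Y-c0[1])<.03); P=W[b]; uv=np.argwhere(b)[:,::-1]
        print('  button',P[:,:2].mean(0).round(4),rect(P),P[:,2].mean().round(4),len(P))
    cap=roi&box&(S<60)&(V>120)&(Z>.027)&(Z<.037); P=W[big(cap)]; print('cap',rect(P),np.median(P[:,2]).round(4),len(P))
    org=big((H>5)&(H<20)&(S>150)&(Z>.02)&(Z<.036)&(Y>.2)&(Y<.6)&(X>.3)&(X<.7)); P=W[org]; print('key',P.mean(0).round(4),rect(P),len(P))
    kx=P.mean(0)
    fx=big((np.hypot(X-kx[0],Y-kx[1])<.12)&(Z>.009)&(Z<.016)&(S<40)); P=W[fx]; print('fixture',rect(P),np.median(P[:,2]),len(P))
E
```

```text
top0 table z -0.0013070313616059814
yellow rect (array([ 437.9, -313.9]), array([121.8, 179.6]), 6.8) z pct [-0.0004  0.0033  0.0116]
 rim (array([ 498.2, -312.6]), array([  6. , 166.3]), 4.4) 18
red (array([628.7, -16.9]), array([160.6, 219.2]), 9.74) [-0.0004  0.0035  0.0228]
green body circ [0. 0.] 0.0 0
  button [nan nan] (array([0., 0.]), array([0., 0.]), 0.0) nan 0
blue body circ [0.6069 0.0461] 0.0257 189
  button [0.6055 0.0462] (array([606. ,  45.9]), array([27.7, 27.9]), 0.63) 0.1273 254
cap (array([636.9, -14.5]), array([72.6, 44.4]), 15.54) 0.0309 765
key [0.4516 0.2984 0.0279] (array([452. , 298.9]), array([ 9.2, 11.8]), 12.15) 41
fixture (array([426.1, 292.5]), array([109.9,  80.4]), 14.07) 0.010947929229394915 2177
scene0 table z -0.0002087022072465583
yellow rect (array([ 420.8, -321.4]), array([172.2, 210.6]), 5.71) z pct [0.0005 0.0051 0.0189]
 rim (array([ 437.3, -312.2]), array([139.2, 193.7]), 6.46) 527
red (array([629.3, -19.8]), array([165.8, 227.6]), 9.83) [0.0009 0.0052 0.0228]
green body circ [ 0.6307 -0.0807] 0.0246 700
  button [ 0.6343 -0.0794] (array([631.5, -80.2]), array([28.2, 28.6]), 84.96) 0.1273 126
blue body circ [0.6075 0.0472] 0.0247 723
  button [0.6116 0.048 ] (array([606.7,  47.9]), array([26.4, 32.2]), 85.91) 0.1274 125
cap (array([639.3, -13.3]), array([74.3, 42.7]), 15.11) 0.0319 379
key [0.4549 0.3001 0.0271] (array([453.3, 300.8]), array([12.2, 11.9]), 89.11) 33
fixture (array([428. , 294.2]), array([110.6,  81.4]), 12.71) 0.012471878810385029 859<stdin>:18: RuntimeWarning: Mean of empty slice.
  ret = um.true_divide(
  ret = ret.dtype.type(ret / rcount)
```

carry_out:
  increments:
    - {"grip":85,"tx":-30,"ty":-21,"tz":0,"yaw":0}
    - {"grip":85,"tx":-60,"ty":-42,"tz":0,"yaw":0}
    - {"grip":85,"tx":-90,"ty":-62,"tz":0,"yaw":0}
    - {"grip":85,"tx":-120,"ty":-83,"tz":0,"yaw":0}
    - {"grip":85,"tx":-150,"ty":-104,"tz":0,"yaw":0}
  grip_force: 40

```text
clock: 0.52
tool_pos: [0.3672, 0.3975, 0.2309]
ee_rot: [[-0.895, 0.446, -0.0], [0.446, 0.895, -0.001], [0.0, -0.001, -1.0]]
contact_force: [0.3, 0.9, 0.1]
gripper_width: 0.085
```

carry_out:
  increments:
    - {"grip":85,"tx":-30,"ty":-21,"tz":0,"yaw":0}
    - {"grip":85,"tx":-60,"ty":-42,"tz":0,"yaw":0}
    - {"grip":85,"tx":-90,"ty":-62,"tz":0,"yaw":0}
    - {"grip":85,"tx":-120,"ty":-83,"tz":0,"yaw":0}
    - {"grip":85,"tx":-150,"ty":-104,"tz":0,"yaw":0}

```text
clock: 0.93
tool_pos: [0.455, 0.2374, 0.2311]
ee_rot: [[-0.895, 0.446, -0.0], [0.446, 0.895, -0.0], [0.0, -0.0, -1.0]]
contact_force: [0.9, 0.3, 0.9]
gripper_width: 0.0848
```

carry_out:
  increments:
    - {"grip":85,"tx":-30,"ty":-21,"tz":0,"yaw":0}
    - {"grip":85,"tx":-60,"ty":-42,"tz":0,"yaw":0}
    - {"grip":85,"tx":-90,"ty":-62,"tz":0,"yaw":0}
    - {"grip":85,"tx":-120,"ty":-83,"tz":0,"yaw":0}
    - {"grip":85,"tx":-150,"ty":-104,"tz":0,"yaw":0}

```text
clock: 1.35
tool_pos: [0.5427, 0.0774, 0.2311]
ee_rot: [[-0.895, 0.446, -0.001], [0.446, 0.895, -0.0], [0.0, -0.0, -1.0]]
contact_force: [1.1, -0.2, 0.7]
gripper_width: 0.0852
```

carry_out:
  increments:
    - {"grip":85,"tx":-30,"ty":-21,"tz":0,"yaw":0}
    - {"grip":85,"tx":-60,"ty":-42,"tz":0,"yaw":0}
    - {"grip":85,"tx":-90,"ty":-62,"tz":0,"yaw":0}
    - {"grip":85,"tx":-120,"ty":-83,"tz":0,"yaw":0}
    - {"grip":85,"tx":-150,"ty":-104,"tz":0,"yaw":0}

```text
clock: 1.77
tool_pos: [0.6305, -0.0825, 0.2309]
ee_rot: [[-0.895, 0.446, -0.001], [0.446, 0.895, 0.0], [0.001, -0.0, -1.0]]
contact_force: [0.6, 0.8, -0.5]
gripper_width: 0.0848
```

carry_out:
  increments:
    - {"grip":85,"tx":0,"ty":0,"tz":0,"yaw":0.124}
    - {"grip":85,"tx":0,"ty":0,"tz":0,"yaw":0.248}
    - {"grip":85,"tx":0,"ty":0,"tz":0,"yaw":0.372}
    - {"grip":85,"tx":0,"ty":0,"tz":0,"yaw":0.496}
    - {"grip":85,"tx":0,"ty":0,"tz":0,"yaw":0.62}

```text
clock: 2.18
tool_pos: [0.6299, -0.081, 0.2307]
ee_rot: [[-0.463, 0.886, -0.001], [0.886, 0.463, 0.0], [0.001, -0.001, -1.0]]
contact_force: [-0.9, 0.4, -0.1]
gripper_width: 0.0853
```

carry_out:
  increments:
    - {"grip":85,"tx":0,"ty":0,"tz":10,"yaw":0.124}
    - {"grip":85,"tx":0,"ty":0,"tz":20,"yaw":0.248}
    - {"grip":85,"tx":0,"ty":0,"tz":30,"yaw":0.373}
    - {"grip":85,"tx":0,"ty":0,"tz":40,"yaw":0.373}
    - {"grip":85,"tx":0,"ty":0,"tz":40,"yaw":0.373}

```text
clock: 2.6
tool_pos: [0.6289, -0.0804, 0.1887]
ee_rot: [[-0.119, 0.993, -0.004], [0.993, 0.119, 0.0], [0.001, -0.004, -1.0]]
contact_force: [-0.7, -0.5, 0.1]
gripper_width: 0.0851
```

carry_out:
  increments:
    - {"grip":85,"tx":0,"ty":2,"tz":25,"yaw":0}
    - {"grip":85,"tx":0,"ty":2,"tz":52,"yaw":0}
    - {"grip":85,"tx":0,"ty":2,"tz":80,"yaw":0}
    - {"grip":85,"tx":0,"ty":2,"tz":108,"yaw":0}
    - {"grip":85,"tx":0,"ty":2,"tz":125,"yaw":0}

```text
clock: 3.02
tool_pos: [0.631, -0.0803, 0.0637]
ee_rot: [[-0.119, 0.993, -0.003], [0.993, 0.119, 0.001], [0.001, -0.003, -1.0]]
contact_force: [-0.3, 0.3, 0.1]
gripper_width: 0.0852
```

carry_out:
  increments:
    - {"grip":40,"tx":0,"ty":0,"tz":0,"yaw":0}
    - {"grip":40,"tx":0,"ty":0,"tz":0,"yaw":0}
    - {"grip":40,"tx":0,"ty":0,"tz":0,"yaw":0}
    - {"grip":40,"tx":0,"ty":0,"tz":0,"yaw":0}
    - {"grip":40,"tx":0,"ty":0,"tz":0,"yaw":0}

```text
clock: 3.43
tool_pos: [0.633, -0.0808, 0.0678]
ee_rot: [[-0.115, 0.993, 0.002], [0.993, 0.115, -0.0], [-0.001, 0.002, -1.0]]
contact_force: [-0.7, -0.6, 0.4]
gripper_width: 0.0511
```

carry_out:
  increments:
    - {"grip":40,"tx":0,"ty":0,"tz":0,"yaw":0}
    - {"grip":40,"tx":0,"ty":0,"tz":0,"yaw":0}
    - {"grip":40,"tx":0,"ty":0,"tz":0,"yaw":0}
    - {"grip":40,"tx":0,"ty":0,"tz":-5,"yaw":0}
    - {"grip":40,"tx":0,"ty":0,"tz":-15,"yaw":0}

```text
clock: 3.85
tool_pos: [0.6311, -0.0803, 0.0805]
ee_rot: [[-0.115, 0.993, -0.003], [0.993, 0.115, 0.0], [0.001, -0.003, -1.0]]
contact_force: [0.3, 1.6, -4.2]
gripper_width: 0.0515
```

carry_out:
  increments:
    - {"grip":40,"tx":0,"ty":0,"tz":-15,"yaw":0}
    - {"grip":40,"tx":0,"ty":0,"tz":-38,"yaw":0}
    - {"grip":40,"tx":0,"ty":0,"tz":-65,"yaw":0}
    - {"grip":40,"tx":0,"ty":0,"tz":-88,"yaw":0}
    - {"grip":40,"tx":0,"ty":0,"tz":-100,"yaw":0}

```text
clock: 4.27
tool_pos: [0.6331, -0.0808, 0.185]
ee_rot: [[-0.115, 0.993, 0.004], [0.993, 0.115, -0.0], [-0.001, 0.004, -1.0]]
contact_force: [-0.2, -0.2, -3.0]
gripper_width: 0.0514
```

carry_out:
  increments:
    - {"grip":40,"tx":-10,"ty":-9,"tz":0,"yaw":0}
    - {"grip":40,"tx":-30,"ty":-26,"tz":0,"yaw":0}
    - {"grip":40,"tx":-55,"ty":-48,"tz":0,"yaw":0}
    - {"grip":40,"tx":-82,"ty":-72,"tz":0,"yaw":0}
    - {"grip":40,"tx":-109,"ty":-95,"tz":0,"yaw":0}

```text
clock: 4.68
tool_pos: [0.5479, -0.2012, 0.1805]
ee_rot: [[-0.115, 0.993, -0.002], [0.993, 0.115, 0.0], [0.0, -0.002, -1.0]]
contact_force: [0.3, -0.7, -3.7]
gripper_width: 0.0509
```

carry_out:
  increments:
    - {"grip":40,"tx":-28,"ty":-24,"tz":0,"yaw":0}
    - {"grip":40,"tx":-56,"ty":-49,"tz":0,"yaw":0}
    - {"grip":40,"tx":-84,"ty":-73,"tz":0,"yaw":0}
    - {"grip":40,"tx":-109,"ty":-95,"tz":0,"yaw":0}
    - {"grip":40,"tx":-127,"ty":-111,"tz":0,"yaw":0}

```text
clock: 5.1
tool_pos: [0.4503, -0.342, 0.1807]
ee_rot: [[-0.111, 0.994, -0.003], [0.994, 0.111, -0.001], [-0.0, -0.003, -1.0]]
contact_force: [0.1, -0.0, -4.2]
gripper_width: 0.0518
```

carry_out:
  increments:
    - {"grip":40,"tx":-9,"ty":-8,"tz":0,"yaw":0}
    - {"grip":40,"tx":-14,"ty":-12,"tz":10,"yaw":0}
    - {"grip":40,"tx":-14,"ty":-12,"tz":25,"yaw":0}
    - {"grip":40,"tx":-14,"ty":-12,"tz":40,"yaw":0}
    - {"grip":40,"tx":-14,"ty":-12,"tz":50,"yaw":0}

```text
clock: 5.52
tool_pos: [0.4443, -0.352, 0.1289]
ee_rot: [[-0.117, 0.993, -0.002], [0.993, 0.117, 0.003], [0.003, -0.001, -1.0]]
contact_force: [0.3, 1.0, -3.6]
gripper_width: 0.0511
```

carry_out:
  increments:
    - {"grip":40,"tx":-2,"ty":-2,"tz":20,"yaw":0}
    - {"grip":40,"tx":-2,"ty":-2,"tz":36,"yaw":0}
    - {"grip":40,"tx":-2,"ty":-2,"tz":50,"yaw":0}
    - {"grip":40,"tx":-2,"ty":-2,"tz":58,"yaw":0}
    - {"grip":40,"tx":-2,"ty":-2,"tz":60,"yaw":0}

```text
clock: 5.93
tool_pos: [0.4423, -0.3546, 0.0693]
ee_rot: [[-0.116, 0.993, -0.002], [0.993, 0.116, 0.002], [0.003, -0.002, -1.0]]
contact_force: [0.1, -0.2, -3.3]
gripper_width: 0.0515
```

carry_out:
  increments:
    - {"grip":40,"tx":0,"ty":0,"tz":1,"yaw":0}
    - {"grip":40,"tx":0,"ty":0,"tz":1.5,"yaw":0}
    - {"grip":40,"tx":0,"ty":0,"tz":2,"yaw":0}
    - {"grip":40,"tx":0,"ty":0,"tz":2,"yaw":0}
    - {"grip":40,"tx":0,"ty":0,"tz":2,"yaw":0}

```text
clock: 6.35
tool_pos: [0.4428, -0.3564, 0.0699]
ee_rot: [[-0.115, 0.993, 0.001], [0.993, 0.115, -0.001], [-0.001, 0.001, -1.0]]
contact_force: [0.1, 0.3, -3.9]
gripper_width: 0.0512
```

carry_out:
  increments:
    - {"grip":40,"tx":0,"ty":0,"tz":1,"yaw":0}
    - {"grip":40,"tx":0,"ty":0,"tz":1.5,"yaw":0}
    - {"grip":40,"tx":0,"ty":0,"tz":2,"yaw":0}
    - {"grip":40,"tx":0,"ty":0,"tz":2,"yaw":0}
    - {"grip":40,"tx":0,"ty":0,"tz":2,"yaw":0}

```text
clock: 6.77
tool_pos: [0.4426, -0.3565, 0.0677]
ee_rot: [[-0.115, 0.993, 0.0], [0.993, 0.115, -0.0], [-0.001, 0.0, -1.0]]
contact_force: [-1.3, 1.2, 2.8]
gripper_width: 0.0514
```

carry_out:
  increments:
    - {"grip":85,"tx":0,"ty":0,"tz":0,"yaw":0}
    - {"grip":85,"tx":0,"ty":0,"tz":0,"yaw":0}
    - {"grip":85,"tx":0,"ty":0,"tz":0,"yaw":0}
    - {"grip":85,"tx":0,"ty":0,"tz":0,"yaw":0}
    - {"grip":85,"tx":0,"ty":0,"tz":0,"yaw":0}

```text
clock: 7.18
tool_pos: [0.4426, -0.3562, 0.0673]
ee_rot: [[-0.115, 0.993, 0.0], [0.993, 0.115, -0.0], [-0.0, 0.0, -1.0]]
contact_force: [-0.6, 0.2, 0.9]
gripper_width: 0.0849
```

carry_out:
  increments:
    - {"grip":85,"tx":0,"ty":0,"tz":-15,"yaw":0}
    - {"grip":85,"tx":0,"ty":0,"tz":-40,"yaw":0}
    - {"grip":85,"tx":0,"ty":0,"tz":-70,"yaw":0}
    - {"grip":85,"tx":0,"ty":0,"tz":-100,"yaw":0}
    - {"grip":85,"tx":0,"ty":0,"tz":-125,"yaw":0}

```text
clock: 7.6
tool_pos: [0.4426, -0.3564, 0.1943]
ee_rot: [[-0.115, 0.993, 0.001], [0.993, 0.115, -0.001], [-0.001, 0.001, -1.0]]
contact_force: [-0.9, -0.2, -0.5]
gripper_width: 0.0849
```

carry_out:
  increments:
    - {"grip":85,"tx":30,"ty":16,"tz":0,"yaw":0}
    - {"grip":85,"tx":60,"ty":33,"tz":0,"yaw":0}
    - {"grip":85,"tx":90,"ty":50,"tz":0,"yaw":0}
    - {"grip":85,"tx":120,"ty":66,"tz":0,"yaw":0}
    - {"grip":85,"tx":150,"ty":83,"tz":0,"yaw":0}

```text
clock: 8.02
tool_pos: [0.508, -0.1962, 0.1925]
ee_rot: [[-0.114, 0.993, 0.0], [0.993, 0.114, -0.0], [-0.0, 0.0, -1.0]]
contact_force: [0.0, -0.4, 0.1]
gripper_width: 0.0851
```

carry_out:
  increments:
    - {"grip":85,"tx":30,"ty":16,"tz":0,"yaw":0}
    - {"grip":85,"tx":60,"ty":33,"tz":0,"yaw":0}
    - {"grip":85,"tx":90,"ty":50,"tz":0,"yaw":0}
    - {"grip":85,"tx":120,"ty":66,"tz":0,"yaw":0}
    - {"grip":85,"tx":150,"ty":83,"tz":0,"yaw":0}

```text
clock: 8.43
tool_pos: [0.5733, -0.0375, 0.1923]
ee_rot: [[-0.115, 0.993, -0.0], [0.993, 0.115, -0.0], [-0.0, -0.0, -1.0]]
contact_force: [1.1, -0.3, 0.0]
gripper_width: 0.085
```

carry_out:
  increments:
    - {"grip":85,"tx":30,"ty":16,"tz":0,"yaw":0}
    - {"grip":85,"tx":55,"ty":30,"tz":0,"yaw":0}
    - {"grip":85,"tx":80,"ty":43,"tz":0,"yaw":0}
    - {"grip":85,"tx":81,"ty":44,"tz":0,"yaw":0}
    - {"grip":85,"tx":81,"ty":44,"tz":0,"yaw":0}

```text
clock: 8.85
tool_pos: [0.6077, 0.0489, 0.1918]
ee_rot: [[-0.119, 0.993, -0.0], [0.993, 0.119, 0.001], [0.001, -0.0, -1.0]]
contact_force: [0.0, -1.6, -0.3]
gripper_width: 0.0849
```

carry_out:
  increments:
    - {"grip":85,"tx":-2,"ty":-1,"tz":25,"yaw":0}
    - {"grip":85,"tx":-2,"ty":-1,"tz":52,"yaw":0}
    - {"grip":85,"tx":-2,"ty":-1,"tz":80,"yaw":0}
    - {"grip":85,"tx":-2,"ty":-1,"tz":110,"yaw":0}
    - {"grip":85,"tx":-2,"ty":-1,"tz":127,"yaw":0}

```text
clock: 9.27
tool_pos: [0.6048, 0.0422, 0.0626]
ee_rot: [[-0.113, 0.994, -0.003], [0.994, 0.113, -0.001], [-0.001, -0.003, -1.0]]
contact_force: [-0.2, -0.3, 0.6]
gripper_width: 0.0848
```

carry_out:
  increments:
    - {"grip":40,"tx":0,"ty":0,"tz":0,"yaw":0}
    - {"grip":40,"tx":0,"ty":0,"tz":0,"yaw":0}
    - {"grip":40,"tx":0,"ty":0,"tz":0,"yaw":0}
    - {"grip":40,"tx":0,"ty":0,"tz":0,"yaw":0}
    - {"grip":40,"tx":0,"ty":0,"tz":0,"yaw":0}

```text
clock: 9.68
tool_pos: [0.6075, 0.044, 0.0668]
ee_rot: [[-0.114, 0.993, 0.002], [0.993, 0.114, 0.0], [-0.0, 0.002, -1.0]]
contact_force: [-0.5, -0.8, 1.9]
gripper_width: 0.0508
```

carry_out:
  increments:
    - {"grip":40,"tx":0,"ty":0,"tz":0,"yaw":0}
    - {"grip":40,"tx":0,"ty":0,"tz":0,"yaw":0}
    - {"grip":40,"tx":0,"ty":0,"tz":0,"yaw":0}
    - {"grip":40,"tx":0,"ty":0,"tz":0,"yaw":0}
    - {"grip":40,"tx":0,"ty":0,"tz":0,"yaw":0}

```text
clock: 10.1
tool_pos: [0.6075, 0.0439, 0.0668]
ee_rot: [[-0.114, 0.993, 0.002], [0.993, 0.114, -0.0], [-0.0, 0.002, -1.0]]
contact_force: [-1.7, -0.9, 7.6]
gripper_width: 0.0511
```

carry_out:
  increments:
    - {"grip":40,"tx":0,"ty":0,"tz":-15,"yaw":0}
    - {"grip":40,"tx":0,"ty":0,"tz":-40,"yaw":0}
    - {"grip":40,"tx":0,"ty":0,"tz":-70,"yaw":0}
    - {"grip":40,"tx":0,"ty":0,"tz":-100,"yaw":0}
    - {"grip":40,"tx":0,"ty":0,"tz":-115,"yaw":0}

```text
clock: 10.52
tool_pos: [0.6079, 0.0443, 0.1841]
ee_rot: [[-0.115, 0.993, 0.004], [0.993, 0.115, 0.0], [-0.0, 0.004, -1.0]]
contact_force: [0.7, -0.1, -1.8]
gripper_width: 0.051
```

carry_out:
  increments:
    - {"grip":40,"tx":-9,"ty":-6,"tz":0,"yaw":0}
    - {"grip":40,"tx":-26,"ty":-19,"tz":0,"yaw":0}
    - {"grip":40,"tx":-48,"ty":-35,"tz":0,"yaw":0}
    - {"grip":40,"tx":-73,"ty":-52,"tz":0,"yaw":0}
    - {"grip":40,"tx":-98,"ty":-70,"tz":0,"yaw":0}

```text
clock: 10.93
tool_pos: [0.5466, -0.0623, 0.179]
ee_rot: [[-0.116, 0.993, -0.002], [0.993, 0.116, -0.0], [0.0, -0.002, -1.0]]
contact_force: [0.5, -0.3, -2.5]
gripper_width: 0.0513
```

carry_out:
  increments:
    - {"grip":40,"tx":-25,"ty":-18,"tz":0,"yaw":0}
    - {"grip":40,"tx":-51,"ty":-36,"tz":0,"yaw":0}
    - {"grip":40,"tx":-77,"ty":-55,"tz":0,"yaw":0}
    - {"grip":40,"tx":-103,"ty":-74,"tz":0,"yaw":0}
    - {"grip":40,"tx":-129,"ty":-92,"tz":0,"yaw":0}

```text
clock: 11.35
tool_pos: [0.4693, -0.2011, 0.1792]
ee_rot: [[-0.114, 0.993, -0.002], [0.993, 0.114, 0.0], [0.001, -0.002, -1.0]]
contact_force: [-0.2, 0.2, -2.2]
gripper_width: 0.051
```

carry_out:
  increments:
    - {"grip":40,"tx":-26,"ty":-19,"tz":0,"yaw":0}
    - {"grip":40,"tx":-46,"ty":-33,"tz":0,"yaw":0}
    - {"grip":40,"tx":-60,"ty":-43,"tz":0,"yaw":0}
    - {"grip":40,"tx":-66,"ty":-48,"tz":5,"yaw":0}
    - {"grip":40,"tx":-66,"ty":-48,"tz":15,"yaw":0}

```text
clock: 11.77
tool_pos: [0.4299, -0.2731, 0.165]
ee_rot: [[-0.111, 0.994, 0.0], [0.994, 0.111, -0.001], [-0.001, -0.0, -1.0]]
contact_force: [0.3, 0.8, -1.6]
gripper_width: 0.0507
```

carry_out:
  increments:
    - {"grip":40,"tx":0,"ty":0,"tz":22,"yaw":0}
    - {"grip":40,"tx":0,"ty":0,"tz":48,"yaw":0}
    - {"grip":40,"tx":0,"ty":0,"tz":73,"yaw":0}
    - {"grip":40,"tx":0,"ty":0,"tz":88,"yaw":0}
    - {"grip":40,"tx":0,"ty":0,"tz":93,"yaw":0}

```text
clock: 12.18
tool_pos: [0.4299, -0.269, 0.069]
ee_rot: [[-0.116, 0.993, -0.005], [0.993, 0.116, 0.003], [0.004, -0.004, -1.0]]
contact_force: [-0.2, 0.5, -1.4]
gripper_width: 0.0509
```

carry_out:
  increments:
    - {"grip":40,"tx":0,"ty":0,"tz":1,"yaw":0}
    - {"grip":40,"tx":0,"ty":0,"tz":1.5,"yaw":0}
    - {"grip":40,"tx":0,"ty":0,"tz":2,"yaw":0}
    - {"grip":40,"tx":0,"ty":0,"tz":2,"yaw":0}
    - {"grip":40,"tx":0,"ty":0,"tz":2,"yaw":0}

```text
clock: 12.6
tool_pos: [0.4322, -0.2711, 0.0711]
ee_rot: [[-0.115, 0.993, 0.001], [0.993, 0.115, -0.001], [-0.001, 0.001, -1.0]]
contact_force: [-0.1, -0.1, -1.7]
gripper_width: 0.0507
```

carry_out:
  increments:
    - {"grip":40,"tx":0,"ty":0,"tz":1,"yaw":0}
    - {"grip":40,"tx":0,"ty":0,"tz":2,"yaw":0}
    - {"grip":40,"tx":0,"ty":0,"tz":3,"yaw":0}
    - {"grip":40,"tx":0,"ty":0,"tz":3.5,"yaw":0}
    - {"grip":40,"tx":0,"ty":0,"tz":3.5,"yaw":0}

```text
clock: 13.02
tool_pos: [0.4317, -0.2709, 0.0668]
ee_rot: [[-0.115, 0.993, -0.0], [0.993, 0.115, 0.0], [0.0, -0.0, -1.0]]
contact_force: [-1.2, 0.3, -0.3]
gripper_width: 0.0513
```

carry_out:
  increments:
    - {"grip":40,"tx":0,"ty":0,"tz":0.5,"yaw":0}
    - {"grip":85,"tx":0,"ty":0,"tz":0.5,"yaw":0}
    - {"grip":85,"tx":0,"ty":0,"tz":0.5,"yaw":0}
    - {"grip":85,"tx":0,"ty":0,"tz":0.5,"yaw":0}
    - {"grip":85,"tx":0,"ty":0,"tz":0.5,"yaw":0}

```text
clock: 13.43
tool_pos: [0.4318, -0.271, 0.0663]
ee_rot: [[-0.115, 0.993, 0.0], [0.993, 0.115, -0.0], [-0.0, 0.0, -1.0]]
contact_force: [-0.1, -0.2, -0.1]
gripper_width: 0.0851
```

carry_out:
  increments:
    - {"grip":85,"tx":0,"ty":0,"tz":-15,"yaw":0}
    - {"grip":85,"tx":0,"ty":0,"tz":-40,"yaw":0}
    - {"grip":85,"tx":0,"ty":0,"tz":-70,"yaw":0}
    - {"grip":85,"tx":0,"ty":0,"tz":-100,"yaw":0}
    - {"grip":85,"tx":0,"ty":0,"tz":-125,"yaw":0}

```text
clock: 13.85
tool_pos: [0.4317, -0.2711, 0.1932]
ee_rot: [[-0.115, 0.993, 0.001], [0.993, 0.115, -0.001], [-0.001, 0.001, -1.0]]
contact_force: [0.2, 0.0, -0.3]
gripper_width: 0.085
```

```bash
cat > meas.py <<'E'
from m import *
import sys
tag=sys.argv[1]
for n in ['top','scene']:
    p,d,K,Rw,o=cam(n); save(p,n+tag); hsv=cv2.cvtColor(p,cv2.COLOR_RGB2HSV); H,S,V=[hsv[...,i].astype(int) for i in range(3)]
    W=cloud(d,K,Rw,o); X,Y,Z=W[...,0],W[...,1],W[...,2]; ok=d>0
    for nm,lo,hi in (('green',40,80),('blue',100,130)):
        m=ok&(H>lo)&(H<hi)&(S>100)&(V>40)&(X>.35)&(X<.72)&(Y<.12)&(Y>-.42)
        P=W[m&(Z>.02)&(Z<.1)]
        if len(P)>30:
            s=np.linalg.lstsq(np.c_[2*P[:,:2],np.ones(len(P))],(P[:,:2]**2).sum(1),rcond=None)[0]
            b=ok&(Z>.12)&(Z<.135)&(np.hypot(X-s[0],Y-s[1])<.03)
            print(n,nm,'body',s[:2].round(4),'r',np.sqrt(s[2]+s[:2]@s[:2]).round(4),'button',rect(W[b])[:2],W[b][:,2].max(initial=0).round(4))
        f=m&(Z<.01)&(X>.5)
        if f.sum()>100:
            f=big(f); uv=np.argwhere(f)[:,::-1]; Q=onplane(uv,.004,K,Rw,o); print(n,nm,'spot rect',rect(Q),len(Q))
    cap=ok&(S<60)&(V>110)&(Z>.026)&(Z<.048)&(((X>.55)&(X<.72)&(abs(Y)<.1))|((X>.35)&(X<.5)&(Y>.2)&(Y<.4)))
    if cap.sum()>50: P=W[big(cap)]; print(n,'cap',rect(P),np.median(P[:,2]).round(4),len(P))
E
python3 meas.py 1
```

```text
top green body [ 0.4406 -0.355 ] r 0.0235 button (array([0., 0.]), array([0., 0.])) 0.0
top green spot rect (array([631.2, -87.8]), array([73.3, 61.3]), 14.11) 998
top blue body [ 0.4312 -0.2681] r 0.0259 button (array([ 431.2, -267.2]), array([29. , 28.5])) 0.1319
top blue spot rect (array([607.8,  44.3]), array([71.6, 73.4]), 89.28) 1174
top cap (array([637.2, -14.4]), array([73.5, 44.1]), 15.46) 0.031 775
scene green body [ 0.4422 -0.3552] r 0.0234 button (array([ 444.2, -354.7]), array([27.7, 28. ])) 0.1309
scene green spot rect (array([628.7, -81.2]), array([73.3, 72.4]), 46.51) 568
scene blue body [ 0.4335 -0.2659] r 0.0235 button (array([ 435. , -265.3]), array([29.6, 27.1])) 0.1315
scene blue spot rect (array([606.5,  45.2]), array([75. , 72.5]), 12.85) 589
scene cap (array([638.5, -13.6]), array([72.5, 43.3]), 14.66) 0.0318 389
```

carry_out:
  increments:
    - {"grip":85,"tx":23,"ty":23,"tz":0,"yaw":0}
    - {"grip":85,"tx":46,"ty":47,"tz":0,"yaw":0}
    - {"grip":85,"tx":70,"ty":70,"tz":0,"yaw":0}
    - {"grip":85,"tx":93,"ty":94,"tz":0,"yaw":0}
    - {"grip":85,"tx":116,"ty":117,"tz":0,"yaw":0}

```text
clock: 14.37
tool_pos: [0.5352, -0.1407, 0.1906]
ee_rot: [[-0.115, 0.993, -0.001], [0.993, 0.115, 0.0], [0.0, -0.001, -1.0]]
contact_force: [0.1, -0.3, -0.3]
gripper_width: 0.0848
```

carry_out:
  increments:
    - {"grip":85,"tx":23,"ty":23,"tz":0,"yaw":0}
    - {"grip":85,"tx":46,"ty":47,"tz":0,"yaw":0}
    - {"grip":85,"tx":70,"ty":70,"tz":0,"yaw":0}
    - {"grip":85,"tx":93,"ty":94,"tz":0,"yaw":0}
    - {"grip":85,"tx":116,"ty":117,"tz":0,"yaw":0}

```text
clock: 14.78
tool_pos: [0.6381, -0.012, 0.1903]
ee_rot: [[-0.115, 0.993, -0.001], [0.993, 0.115, 0.0], [0.0, -0.001, -1.0]]
contact_force: [-0.3, -0.8, -0.1]
gripper_width: 0.0849
```

carry_out:
  increments:
    - {"grip":85,"tx":0,"ty":0,"tz":0,"yaw":-0.115}
    - {"grip":85,"tx":0,"ty":0,"tz":0,"yaw":-0.23}
    - {"grip":85,"tx":0,"ty":0,"tz":0,"yaw":-0.345}
    - {"grip":85,"tx":0,"ty":0,"tz":0,"yaw":-0.46}
    - {"grip":85,"tx":0,"ty":0,"tz":0,"yaw":-0.575}

```text
clock: 15.2
tool_pos: [0.6372, -0.0134, 0.1902]
ee_rot: [[-0.641, 0.767, -0.001], [0.767, 0.641, 0.0], [0.001, -0.001, -1.0]]
contact_force: [0.5, 0.1, 0.2]
gripper_width: 0.0851
```

carry_out:
  increments:
    - {"grip":85,"tx":0,"ty":0,"tz":0,"yaw":-0.115}
    - {"grip":85,"tx":0,"ty":0,"tz":0,"yaw":-0.23}
    - {"grip":85,"tx":0,"ty":0,"tz":0,"yaw":-0.345}
    - {"grip":85,"tx":0,"ty":0,"tz":0,"yaw":-0.46}
    - {"grip":85,"tx":0,"ty":0,"tz":0,"yaw":-0.575}

```text
clock: 15.62
tool_pos: [0.6372, -0.0136, 0.1903]
ee_rot: [[-0.955, 0.296, -0.001], [0.296, 0.955, 0.0], [0.001, -0.0, -1.0]]
contact_force: [-0.1, 0.3, 0.5]
gripper_width: 0.0851
```

carry_out:
  increments:
    - {"grip":85,"tx":0,"ty":0,"tz":0,"yaw":-0.115}
    - {"grip":85,"tx":0,"ty":0,"tz":0,"yaw":-0.23}
    - {"grip":85,"tx":0,"ty":0,"tz":0,"yaw":-0.345}
    - {"grip":85,"tx":0,"ty":0,"tz":0,"yaw":-0.46}
    - {"grip":85,"tx":0,"ty":0,"tz":0,"yaw":-0.569}

```text
clock: 16.03
tool_pos: [0.6372, -0.0136, 0.1902]
ee_rot: [[-0.964, -0.266, -0.001], [-0.266, 0.964, 0.0], [0.001, 0.001, -1.0]]
contact_force: [0.4, 0.1, -1.0]
gripper_width: 0.0852
```

carry_out:
  increments:
    - {"grip":85,"tx":0,"ty":0,"tz":25,"yaw":0}
    - {"grip":85,"tx":0,"ty":0,"tz":50,"yaw":0}
    - {"grip":85,"tx":0,"ty":0,"tz":75,"yaw":0}
    - {"grip":85,"tx":0,"ty":0,"tz":95,"yaw":0}
    - {"grip":85,"tx":0,"ty":0,"tz":95,"yaw":0}

```text
clock: 16.45
tool_pos: [0.6344, -0.0139, 0.0912]
ee_rot: [[-0.965, -0.26, -0.008], [-0.26, 0.966, 0.0], [0.008, 0.002, -1.0]]
contact_force: [-0.6, 0.1, 0.0]
gripper_width: 0.0849
```

```bash
python3 - <<'E'
from m import *
s=bot.read_state(); print(s['tool_pos'],s['joint_positions'])
p,d,K,Rw,o=cam('wrist'); save(p,'w2'); W=cloud(d,K,Rw,o); hsv=cv2.cvtColor(p,cv2.COLOR_RGB2HSV)
m=(d>0)&(hsv[...,1]<70)&(hsv[...,2]>100)&(W[...,2]>.026)&(W[...,2]<.036)&(W[...,0]>.58)&(W[...,0]<.7)&(abs(W[...,1]+.014)<.05)
P=W[big(m)];print(rect(P),np.median(P[:,2]))
E
```

```text
[ 0.63436262 -0.01387291  0.09117883] [ 0.15635146  0.66361986 -0.29039868  1.63949516  0.22973903  0.88067469
  1.609971  ]
(array([637.1, -14.4]), array([72.2, 43.8]), 15.33) 0.030810905593372545
```

View pics/w2.png

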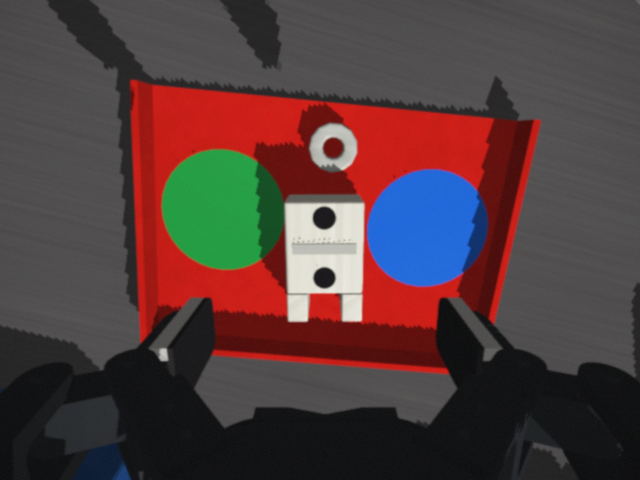

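carry_out:
  increments:
    - {"grip":85,"tx":0,"ty":0,"tz":22,"yaw":0}
    - {"grip":85,"tx":0,"ty":0,"tz":45,"yaw":0}
    - {"grip":85,"tx":0,"ty":0,"tz":65,"yaw":0}
    - {"grip":85,"tx":0,"ty":0,"tz":77,"yaw":0}
    - {"grip":85,"tx":0,"ty":0,"tz":80,"yaw":0}

```text
clock: 16.92
tool_pos: [0.637, -0.0136, 0.0152]
ee_rot: [[-0.966, -0.26, -0.002], [-0.26, 0.966, 0.0], [0.002, 0.0, -1.0]]
contact_force: [-0.6, -1.0, -0.3]
gripper_width: 0.0849
```

carry_out:
  increments:
    - {"grip":70,"tx":0,"ty":0,"tz":0,"yaw":0}
    - {"grip":70,"tx":0,"ty":0,"tz":0,"yaw":0}
    - {"grip":70,"tx":0,"ty":0,"tz":0,"yaw":0}
    - {"grip":70,"tx":0,"ty":0,"tz":0,"yaw":0}
    - {"grip":70,"tx":0,"ty":0,"tz":0,"yaw":0}

```text
clock: 17.33
tool_pos: [0.6381, -0.0136, 0.0173]
ee_rot: [[-0.966, -0.26, 0.002], [-0.26, 0.966, -0.0], [-0.002, -0.0, -1.0]]
contact_force: [-0.2, 0.6, -0.1]
gripper_width: 0.0701
```

carry_out:
  increments:
    - {"grip":60,"tx":0,"ty":0,"tz":3,"yaw":0}
    - {"grip":50,"tx":0,"ty":0,"tz":6,"yaw":0}
    - {"grip":50,"tx":0,"ty":0,"tz":6,"yaw":0}
    - {"grip":35,"tx":0,"ty":0,"tz":6,"yaw":0}
    - {"grip":35,"tx":0,"ty":0,"tz":6,"yaw":0}
  grip_force: 50

```text
clock: 17.75
tool_pos: [0.6374, -0.0136, 0.0101]
ee_rot: [[-0.966, -0.26, -0.0], [-0.26, 0.966, 0.0], [0.0, 0.0, -1.0]]
contact_force: [1.1, 1.6, 1.1]
gripper_width: 0.0432
```

carry_out:
  increments:
    - {"grip":35,"tx":0,"ty":0,"tz":0,"yaw":0}
    - {"grip":35,"tx":0,"ty":0,"tz":0,"yaw":0}
    - {"grip":35,"tx":0,"ty":0,"tz":0,"yaw":0}
    - {"grip":35,"tx":0,"ty":0,"tz":0,"yaw":0}
    - {"grip":35,"tx":0,"ty":0,"tz":0,"yaw":0}

```text
clock: 18.17
tool_pos: [0.6373, -0.0136, 0.0101]
ee_rot: [[-0.966, -0.26, -0.0], [-0.26, 0.966, -0.0], [0.0, 0.0, -1.0]]
contact_force: [-0.6, -0.1, -2.3]
gripper_width: 0.043
```

carry_out:
  increments:
    - {"grip":35,"tx":0,"ty":0,"tz":-15,"yaw":0}
    - {"grip":35,"tx":0,"ty":0,"tz":-40,"yaw":0}
    - {"grip":35,"tx":0,"ty":0,"tz":-68,"yaw":0}
    - {"grip":35,"tx":0,"ty":0,"tz":-90,"yaw":0}
    - {"grip":35,"tx":0,"ty":0,"tz":-100,"yaw":0}

```text
clock: 18.58
tool_pos: [0.6389, -0.0135, 0.1134]
ee_rot: [[-0.966, -0.26, 0.004], [-0.26, 0.966, 0.0], [-0.004, -0.001, -1.0]]
contact_force: [0.3, -0.0, -2.9]
gripper_width: 0.0426
```

carry_out:
  increments:
    - {"grip":35,"tx":4,"ty":11,"tz":0,"yaw":0}
    - {"grip":35,"tx":11,"ty":32,"tz":0,"yaw":0}
    - {"grip":35,"tx":21,"ty":60,"tz":0,"yaw":0}
    - {"grip":35,"tx":32,"ty":90,"tz":0,"yaw":0}
    - {"grip":35,"tx":42,"ty":120,"tz":0,"yaw":0}

```text
clock: 19.0
tool_pos: [0.5631, 0.0924, 0.1084]
ee_rot: [[-0.966, -0.26, -0.003], [-0.26, 0.966, -0.0], [0.003, 0.001, -1.0]]
contact_force: [-0.1, 0.5, -1.6]
gripper_width: 0.0428
```

carry_out:
  increments:
    - {"grip":35,"tx":11,"ty":30,"tz":0,"yaw":0}
    - {"grip":35,"tx":21,"ty":60,"tz":0,"yaw":0}
    - {"grip":35,"tx":32,"ty":90,"tz":0,"yaw":0}
    - {"grip":35,"tx":42,"ty":120,"tz":0,"yaw":0}
    - {"grip":35,"tx":53,"ty":150,"tz":0,"yaw":0}

```text
clock: 19.42
tool_pos: [0.4729, 0.2235, 0.1087]
ee_rot: [[-0.965, -0.261, -0.002], [-0.261, 0.965, -0.001], [0.003, -0.0, -1.0]]
contact_force: [0.4, 0.8, -2.4]
gripper_width: 0.0424
```

carry_out:
  increments:
    - {"grip":35,"tx":9,"ty":27,"tz":0,"yaw":0.01}
    - {"grip":35,"tx":17,"ty":50,"tz":0,"yaw":0.02}
    - {"grip":35,"tx":24,"ty":68,"tz":0,"yaw":0.03}
    - {"grip":35,"tx":28,"ty":80,"tz":0,"yaw":0.03}
    - {"grip":35,"tx":29,"ty":82,"tz":0,"yaw":0.03}

```text
clock: 19.83
tool_pos: [0.4234, 0.2962, 0.1093]
ee_rot: [[-0.972, -0.236, -0.002], [-0.236, 0.972, 0.0], [0.002, 0.001, -1.0]]
contact_force: [-0.6, -0.9, -2.3]
gripper_width: 0.0429
```

carry_out:
  increments:
    - {"grip":35,"tx":0,"ty":0,"tz":0,"yaw":0}
    - {"grip":35,"tx":0,"ty":0,"tz":0,"yaw":0}
    - {"grip":35,"tx":0,"ty":0,"tz":0,"yaw":0}
    - {"grip":35,"tx":0,"ty":0,"tz":0,"yaw":0}
    - {"grip":35,"tx":0,"ty":0,"tz":0,"yaw":0}

```text
clock: 20.25
tool_pos: [0.4269, 0.293, 0.1102]
ee_rot: [[-0.973, -0.229, 0.0], [-0.229, 0.973, -0.0], [-0.0, -0.0, -1.0]]
contact_force: [-0.4, 0.1, -2.7]
gripper_width: 0.043
```

```bash
cat > fix.py <<'E'
from m import *
import sys
s=bot.read_state(); print(s['tool_pos'],np.degrees(np.arctan2(s['ee_rot'][1][1],s['ee_rot'][0][1])))
p,d,K,Rw,o=cam('wrist'); save(p,sys.argv[1]); W=cloud(d,K,Rw,o); hsv=cv2.cvtColor(p,cv2.COLOR_RGB2HSV).astype(int)
X,Y,Z=[W[...,i] for i in range(3)]
near=(d>0)&(np.hypot(X-.427,Y-.293)<.12)
org=near&(hsv[...,0]>5)&(hsv[...,0]<20)&(hsv[...,1]>150)&(Z<.045)
P=W[org]; print('key',len(P)); 
if len(P): T=P[P[:,2]>.025]; print(rect(T),np.median(T[:,2]))
f=near&(Z>.006)&(Z<.018)&(hsv[...,1]<60); P=W[big(f)]; print('fixture',rect(P),np.median(P[:,2]),len(P))
t=s['tool_pos'][2]; c=near&(hsv[...,1]<60)&(hsv[...,2]>100)&(abs(Z-(t+.022))<.006)
if c.sum()>50: P=W[big(c)]; print('cap',rect(P),np.median(P[:,2]),len(P))
E
python3 fix.py w3
```

```text
[0.42693557 0.29299762 0.1102072 ] 103.25100883510542
key 0
fixture (array([396.8, 286.1]), array([50.1, 80.1]), 14.22) 0.010758977052593613 7944
cap (array([426.1, 291.8]), array([71.6, 44.3]), 14.02) 0.13097701605731926 17651
```

View pics/w3.png

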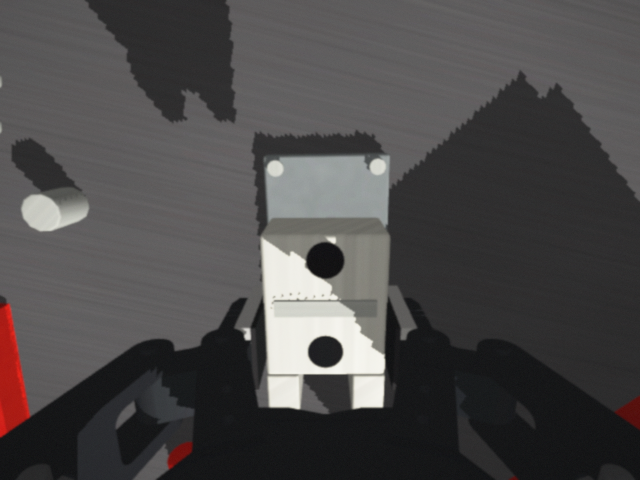

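carry_out:
  increments:
    - {"grip":35,"tx":0,"ty":1.5,"tz":15,"yaw":0}
    - {"grip":35,"tx":0,"ty":1.5,"tz":32,"yaw":0}
    - {"grip":35,"tx":0,"ty":1.5,"tz":48,"yaw":0}
    - {"grip":35,"tx":0,"ty":1.5,"tz":57,"yaw":0}
    - {"grip":35,"tx":0,"ty":1.5,"tz":60,"yaw":0}

```text
clock: 20.72
tool_pos: [0.4254, 0.2947, 0.049]
ee_rot: [[-0.973, -0.231, -0.002], [-0.231, 0.973, -0.001], [0.002, -0.001, -1.0]]
contact_force: [0.5, 0.2, -2.4]
gripper_width: 0.0428
```

carry_out:
  increments:
    - {"grip":35,"tx":0,"ty":0,"tz":0,"yaw":0}
    - {"grip":35,"tx":0,"ty":0,"tz":0,"yaw":0}
    - {"grip":35,"tx":0,"ty":0,"tz":0,"yaw":0}
    - {"grip":35,"tx":0,"ty":0,"tz":0,"yaw":0}
    - {"grip":35,"tx":0,"ty":0,"tz":0,"yaw":0}

```text
clock: 21.13
tool_pos: [0.4262, 0.2957, 0.0509]
ee_rot: [[-0.973, -0.231, 0.001], [-0.231, 0.973, 0.001], [-0.001, 0.0, -1.0]]
contact_force: [-1.1, 0.7, -2.2]
gripper_width: 0.0431
```

```bash
python3 fix.py w4; python3 - <<'E'
from h import *
p,d,K,Rw,o=cam('scene'); c=p[200:300,400:530]; cv2.imwrite('pics/s4.png',cv2.resize(c,None,fx=5,fy=5)[:,:,::-1])
E
```

```text
[0.42621288 0.295681   0.05092235] 103.35689634141696
key 0
fixture (array([406.6, 288.5]), array([70.6, 80.5]), 14.21) 0.01074022903435208 11452
cap (array([425.4, 294.5]), array([71.3, 44.8]), 13.36) 0.07168506241953608 17782
```

View pics/s4.png

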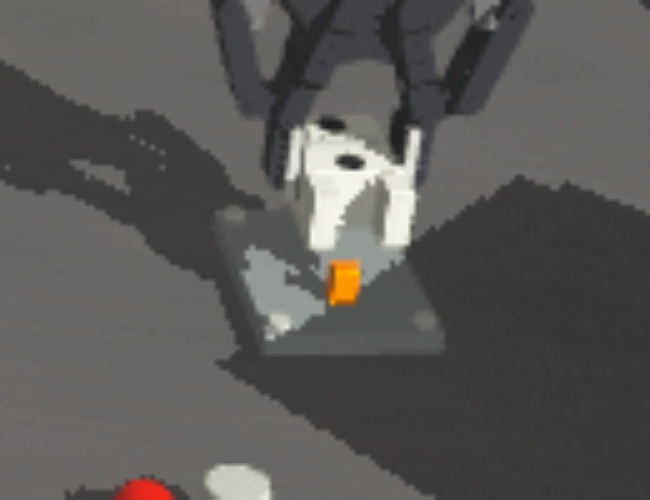

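carry_out:
  increments:
    - {"grip":35,"tx":0,"ty":-1.2,"tz":3,"yaw":-0.01}
    - {"grip":35,"tx":0,"ty":-1.2,"tz":9,"yaw":-0.01}
    - {"grip":35,"tx":0,"ty":-1.2,"tz":16,"yaw":-0.01}
    - {"grip":35,"tx":0,"ty":-1.2,"tz":22,"yaw":-0.01}
    - {"grip":35,"tx":0,"ty":-1.2,"tz":25,"yaw":-0.01}

```text
clock: 21.65
tool_pos: [0.4256, 0.2939, 0.0239]
ee_rot: [[-0.971, -0.241, -0.001], [-0.241, 0.971, -0.001], [0.002, -0.001, -1.0]]
contact_force: [0.9, -0.1, -2.4]
gripper_width: 0.0428
```

carry_out:
  increments:
    - {"grip":35,"tx":0,"ty":0,"tz":2,"yaw":0}
    - {"grip":35,"tx":0,"ty":0,"tz":4,"yaw":0}
    - {"grip":35,"tx":0,"ty":0,"tz":5.5,"yaw":0}
    - {"grip":35,"tx":0,"ty":0,"tz":6.5,"yaw":0}
    - {"grip":35,"tx":0,"ty":0,"tz":6.5,"yaw":0}

```text
clock: 22.07
tool_pos: [0.4261, 0.2943, 0.0187]
ee_rot: [[-0.971, -0.241, -0.0], [-0.241, 0.971, -0.0], [0.0, -0.0, -1.0]]
contact_force: [-0.1, -0.7, -2.8]
gripper_width: 0.0428
```

carry_out:
  increments:
    - {"grip":35,"tx":0,"ty":0,"tz":0.5,"yaw":0}
    - {"grip":35,"tx":0,"ty":0,"tz":1,"yaw":0}
    - {"grip":35,"tx":0,"ty":0,"tz":1.2,"yaw":0}
    - {"grip":35,"tx":0,"ty":0,"tz":1.2,"yaw":0}
    - {"grip":35,"tx":0,"ty":0,"tz":1.2,"yaw":0}

```text
clock: 22.48
tool_pos: [0.4263, 0.2944, 0.018]
ee_rot: [[-0.971, -0.241, 0.0], [-0.241, 0.971, 0.0], [-0.001, 0.0, -1.0]]
contact_force: [-1.0, -1.1, 4.3]
gripper_width: 0.0427
```

carry_out:
  increments:
    - {"grip":70,"tx":0,"ty":0,"tz":0,"yaw":0}
    - {"grip":70,"tx":0,"ty":0,"tz":0,"yaw":0}
    - {"grip":70,"tx":0,"ty":0,"tz":0,"yaw":0}
    - {"grip":70,"tx":0,"ty":0,"tz":0,"yaw":0}
    - {"grip":70,"tx":0,"ty":0,"tz":0,"yaw":0}
  grip_force: 40

```text
clock: 22.9
tool_pos: [0.4261, 0.2943, 0.0175]
ee_rot: [[-0.971, -0.241, -0.0], [-0.241, 0.971, -0.0], [0.0, -0.0, -1.0]]
contact_force: [0.1, 0.1, -0.1]
gripper_width: 0.0703
```

carry_out:
  increments:
    - {"grip":70,"tx":0,"ty":0,"tz":-15,"yaw":0}
    - {"grip":75,"tx":0,"ty":0,"tz":-50,"yaw":0}
    - {"grip":85,"tx":0,"ty":0,"tz":-90,"yaw":0}
    - {"grip":85,"tx":0,"ty":0,"tz":-130,"yaw":0}
    - {"grip":85,"tx":0,"ty":0,"tz":-170,"yaw":0}

```text
clock: 23.32
tool_pos: [0.4256, 0.2941, 0.1893]
ee_rot: [[-0.971, -0.241, -0.001], [-0.241, 0.971, -0.0], [0.001, 0.0, -1.0]]
contact_force: [1.0, 0.5, -0.3]
gripper_width: 0.0851
```

```bash
python3 meas.py 5; python3 fix.py w5; python3 - <<'E'
import cv2,numpy as np
a=cv2.imread('pics/scene5.png');t=cv2.imread('pics/top5.png')
cv2.imwrite('pics/m5.png',np.hstack([cv2.resize(a[200:300,400:530],(390,300)),cv2.resize(t[240:360,110:240],(390,300))]))
E
```

```text
top green body [ 0.4403 -0.3557] r 0.0242 button (array([ 440. , -356.1]), array([29.2, 28.9])) 0.1325
top green spot rect (array([629.4, -81.6]), array([74. , 72.6]), 42.7) 1164
top blue body [ 0.4314 -0.2669] r 0.0247 button (array([ 430.8, -267.2]), array([29.2, 28.3])) 0.1325
top blue spot rect (array([607.8,  44.2]), array([71.5, 73.4]), 89.88) 1170
top cap (array([426.3, 293. ]), array([71.9, 45. ]), 13.78) 0.0384 818
scene green body [ 0.4422 -0.3551] r 0.0232 button (array([ 441.8, -356.1]), array([28.1, 28.4])) 0.1307
scene green spot rect (array([630.1, -81. ]), array([72.5, 73.8]), 12.85) 573
scene blue body [ 0.4334 -0.2659] r 0.0235 button (array([ 435.7, -266.6]), array([31.1, 28.4])) 0.1306
scene blue spot rect (array([606.5,  45.2]), array([75. , 72.5]), 12.85) 589
scene cap (array([427.9, 294.5]), array([74.3, 45.1]), 13.9) 0.0399 390
[0.42863043 0.29659718 0.19378045] 103.92550651711039
key 151
(array([451.9, 299.9]), array([ 9.3, 11.1]), 13.86) 0.028783441148822225
fixture (array([426.2, 293.7]), array([109.7,  80.2]), 14.15) 0.010785536895331016 6554
cap (array([429.1, 247.4]), array([1.6, 4.4]), 11.99) 0.21590742899762727 177
```

View pics/m5.png

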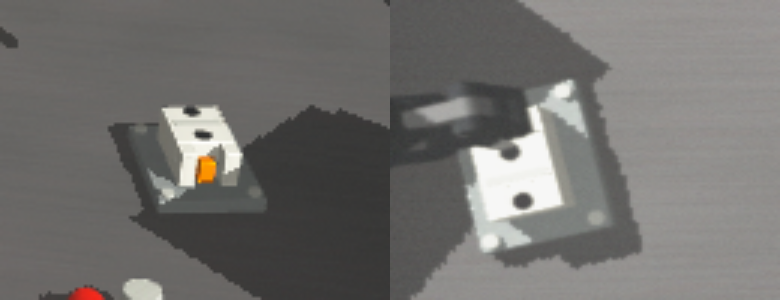

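carry_out:
  increments:
    - {"grip":85,"tx":-1,"ty":-36,"tz":0,"yaw":0}
    - {"grip":85,"tx":-3,"ty":-73,"tz":0,"yaw":0}
    - {"grip":85,"tx":-4,"ty":-109,"tz":0,"yaw":0}
    - {"grip":85,"tx":-5,"ty":-146,"tz":0,"yaw":0}
    - {"grip":85,"tx":-6,"ty":-182,"tz":0,"yaw":0}

```text
clock: 23.88
tool_pos: [0.4752, 0.1171, 0.1864]
ee_rot: [[-0.971, -0.241, -0.002], [-0.241, 0.971, -0.001], [0.002, -0.0, -1.0]]
contact_force: [0.8, 0.3, 0.4]
gripper_width: 0.0848
```

carry_out:
  increments:
    - {"grip":85,"tx":-1,"ty":-36,"tz":0,"yaw":0}
    - {"grip":85,"tx":-2,"ty":-73,"tz":0,"yaw":0}
    - {"grip":85,"tx":-4,"ty":-109,"tz":0,"yaw":0}
    - {"grip":85,"tx":15,"ty":-144,"tz":0,"yaw":0}
    - {"grip":85,"tx":34,"ty":-179,"tz":0,"yaw":0}

```text
clock: 24.3
tool_pos: [0.4854, -0.0644, 0.1862]
ee_rot: [[-0.97, -0.241, -0.002], [-0.241, 0.97, 0.0], [0.002, 0.001, -1.0]]
contact_force: [-0.3, -0.2, 0.2]
gripper_width: 0.085
```

carry_out:
  increments:
    - {"grip":85,"tx":19,"ty":-35,"tz":0,"yaw":0}
    - {"grip":85,"tx":38,"ty":-71,"tz":0,"yaw":0}
    - {"grip":85,"tx":58,"ty":-106,"tz":0,"yaw":0}
    - {"grip":85,"tx":77,"ty":-142,"tz":0,"yaw":0}
    - {"grip":85,"tx":97,"ty":-178,"tz":0,"yaw":0}

```text
clock: 24.72
tool_pos: [0.4332, -0.2603, 0.1865]
ee_rot: [[-0.97, -0.241, -0.002], [-0.241, 0.97, 0.001], [0.001, 0.001, -1.0]]
contact_force: [1.6, 0.2, 0.8]
gripper_width: 0.0848
```

carry_out:
  increments:
    - {"grip":85,"tx":0,"ty":0,"tz":0,"yaw":0.115}
    - {"grip":85,"tx":0,"ty":0,"tz":0,"yaw":0.23}
    - {"grip":85,"tx":0,"ty":0,"tz":0,"yaw":0.345}
    - {"grip":85,"tx":0,"ty":0,"tz":0,"yaw":0.46}
    - {"grip":85,"tx":0,"ty":0,"tz":0,"yaw":0.575}

```text
clock: 25.13
tool_pos: [0.4338, -0.2588, 0.1863]
ee_rot: [[-0.943, 0.332, -0.002], [0.332, 0.943, 0.001], [0.002, 0.0, -1.0]]
contact_force: [0.3, -0.7, -0.1]
gripper_width: 0.0851
```

carry_out:
  increments:
    - {"grip":85,"tx":0,"ty":0,"tz":0,"yaw":0.115}
    - {"grip":85,"tx":0,"ty":0,"tz":0,"yaw":0.23}
    - {"grip":85,"tx":0,"ty":0,"tz":0,"yaw":0.345}
    - {"grip":85,"tx":0,"ty":0,"tz":0,"yaw":0.46}
    - {"grip":85,"tx":0,"ty":0,"tz":0,"yaw":0.575}

```text
clock: 25.55
tool_pos: [0.4339, -0.2586, 0.1863]
ee_rot: [[-0.612, 0.791, -0.002], [0.791, 0.612, 0.001], [0.002, -0.001, -1.0]]
contact_force: [0.2, 0.2, 0.3]
gripper_width: 0.085
```

carry_out:
  increments:
    - {"grip":85,"tx":0,"ty":0,"tz":0,"yaw":0.115}
    - {"grip":85,"tx":0,"ty":0,"tz":0,"yaw":0.23}
    - {"grip":85,"tx":0,"ty":0,"tz":0,"yaw":0.345}
    - {"grip":85,"tx":0,"ty":0,"tz":0,"yaw":0.46}
    - {"grip":85,"tx":0,"ty":0,"tz":0,"yaw":0.548}

```text
clock: 25.97
tool_pos: [0.4339, -0.2586, 0.1863]
ee_rot: [[-0.11, 0.994, -0.002], [0.994, 0.11, 0.001], [0.001, -0.002, -1.0]]
contact_force: [0.5, 0.2, -0.4]
gripper_width: 0.0849
```

carry_out:
  increments:
    - {"grip":85,"tx":0,"ty":0,"tz":0,"yaw":0}
    - {"grip":85,"tx":0,"ty":0,"tz":0,"yaw":0}
    - {"grip":85,"tx":0,"ty":0,"tz":0,"yaw":0}
    - {"grip":85,"tx":0,"ty":0,"tz":0,"yaw":0}
    - {"grip":85,"tx":0,"ty":0,"tz":0,"yaw":0}

```text
clock: 26.38
tool_pos: [0.4345, -0.259, 0.1874]
ee_rot: [[-0.117, 0.993, -0.0], [0.993, 0.117, 0.0], [0.0, -0.0, -1.0]]
contact_force: [0.8, -0.5, 0.5]
gripper_width: 0.0849
```

carry_out:
  increments:
    - {"grip":85,"tx":-8,"ty":-3,"tz":5,"yaw":0}
    - {"grip":85,"tx":-8,"ty":-3,"tz":35,"yaw":0}
    - {"grip":85,"tx":-8,"ty":-3,"tz":70,"yaw":0}
    - {"grip":85,"tx":-8,"ty":-3,"tz":105,"yaw":0}
    - {"grip":85,"tx":-8,"ty":-3,"tz":122,"yaw":0}

```text
clock: 26.8
tool_pos: [0.4307, -0.267, 0.0621]
ee_rot: [[-0.116, 0.993, -0.003], [0.993, 0.116, 0.001], [0.002, -0.003, -1.0]]
contact_force: [-0.1, 0.1, 0.2]
gripper_width: 0.0851
```

carry_out:
  increments:
    - {"grip":40,"tx":0,"ty":0,"tz":0,"yaw":0}
    - {"grip":40,"tx":0,"ty":0,"tz":0,"yaw":0}
    - {"grip":40,"tx":0,"ty":0,"tz":0,"yaw":0}
    - {"grip":40,"tx":0,"ty":0,"tz":0,"yaw":0}
    - {"grip":40,"tx":0,"ty":0,"tz":0,"yaw":0}

```text
clock: 27.22
tool_pos: [0.4332, -0.2677, 0.0668]
ee_rot: [[-0.116, 0.993, 0.002], [0.993, 0.116, -0.001], [-0.001, 0.002, -1.0]]
contact_force: [-0.6, 0.2, -2.3]
gripper_width: 0.0512
```

carry_out:
  increments:
    - {"grip":40,"tx":0,"ty":0,"tz":0,"yaw":0}
    - {"grip":40,"tx":0,"ty":0,"tz":0,"yaw":0}
    - {"grip":40,"tx":0,"ty":0,"tz":0,"yaw":0}
    - {"grip":40,"tx":0,"ty":0,"tz":0,"yaw":0}
    - {"grip":40,"tx":0,"ty":0,"tz":0,"yaw":0}

```text
clock: 27.63
tool_pos: [0.4332, -0.2676, 0.0666]
ee_rot: [[-0.116, 0.993, 0.002], [0.993, 0.116, -0.001], [-0.001, 0.002, -1.0]]
contact_force: [-1.5, 0.0, 6.5]
gripper_width: 0.0513
```

carry_out:
  increments:
    - {"grip":40,"tx":0,"ty":0,"tz":-15,"yaw":0}
    - {"grip":40,"tx":0,"ty":0,"tz":-40,"yaw":0}
    - {"grip":40,"tx":0,"ty":0,"tz":-70,"yaw":0}
    - {"grip":40,"tx":0,"ty":0,"tz":-100,"yaw":0}
    - {"grip":40,"tx":0,"ty":0,"tz":-115,"yaw":0}

```text
clock: 28.05
tool_pos: [0.4333, -0.2678, 0.1839]
ee_rot: [[-0.116, 0.993, 0.003], [0.993, 0.116, -0.002], [-0.002, 0.003, -1.0]]
contact_force: [1.4, 0.5, -2.0]
gripper_width: 0.0509
```

carry_out:
  increments:
    - {"grip":40,"tx":9,"ty":6,"tz":0,"yaw":0}
    - {"grip":40,"tx":26,"ty":19,"tz":0,"yaw":0}
    - {"grip":40,"tx":48,"ty":35,"tz":0,"yaw":0}
    - {"grip":40,"tx":72,"ty":52,"tz":0,"yaw":0}
    - {"grip":40,"tx":97,"ty":70,"tz":0,"yaw":0}

```text
clock: 28.47
tool_pos: [0.4906, -0.1608, 0.1793]
ee_rot: [[-0.115, 0.993, -0.002], [0.993, 0.115, 0.001], [0.001, -0.002, -1.0]]
contact_force: [1.2, -0.1, -2.3]
gripper_width: 0.0513
```

carry_out:
  increments:
    - {"grip":40,"tx":25,"ty":18,"tz":0,"yaw":0}
    - {"grip":40,"tx":50,"ty":36,"tz":0,"yaw":0}
    - {"grip":40,"tx":76,"ty":55,"tz":0,"yaw":0}
    - {"grip":40,"tx":102,"ty":74,"tz":0,"yaw":0}
    - {"grip":40,"tx":128,"ty":92,"tz":0,"yaw":0}

```text
clock: 28.88
tool_pos: [0.5674, -0.0222, 0.179]
ee_rot: [[-0.117, 0.993, -0.002], [0.993, 0.117, 0.001], [0.001, -0.002, -1.0]]
contact_force: [1.4, -0.2, -1.4]
gripper_width: 0.051
```

carry_out:
  increments:
    - {"grip":40,"tx":26,"ty":19,"tz":0,"yaw":0}
    - {"grip":40,"tx":46,"ty":33,"tz":0,"yaw":0}
    - {"grip":40,"tx":59,"ty":43,"tz":0,"yaw":0}
    - {"grip":40,"tx":65,"ty":47,"tz":5,"yaw":0}
    - {"grip":40,"tx":65,"ty":47,"tz":15,"yaw":0}

```text
clock: 29.3
tool_pos: [0.6072, 0.0468, 0.1649]
ee_rot: [[-0.118, 0.993, 0.001], [0.993, 0.118, 0.001], [0.0, 0.001, -1.0]]
contact_force: [0.2, -0.2, -2.2]
gripper_width: 0.0512
```

carry_out:
  increments:
    - {"grip":40,"tx":0,"ty":0,"tz":20,"yaw":0}
    - {"grip":40,"tx":0,"ty":0,"tz":45,"yaw":0}
    - {"grip":40,"tx":0,"ty":0,"tz":70,"yaw":0}
    - {"grip":40,"tx":0,"ty":0,"tz":85,"yaw":0}
    - {"grip":40,"tx":0,"ty":0,"tz":90,"yaw":0}

```text
clock: 29.72
tool_pos: [0.6035, 0.0423, 0.0719]
ee_rot: [[-0.113, 0.994, -0.006], [0.994, 0.113, -0.002], [-0.001, -0.006, -1.0]]
contact_force: [-0.1, -0.7, -2.1]
gripper_width: 0.051
```

carry_out:
  increments:
    - {"grip":40,"tx":0,"ty":0,"tz":1,"yaw":0}
    - {"grip":40,"tx":0,"ty":0,"tz":2,"yaw":0}
    - {"grip":40,"tx":0,"ty":0,"tz":2,"yaw":0}
    - {"grip":40,"tx":0,"ty":0,"tz":2,"yaw":0}
    - {"grip":40,"tx":0,"ty":0,"tz":2,"yaw":0}

```text
clock: 30.13
tool_pos: [0.6072, 0.0449, 0.0746]
ee_rot: [[-0.116, 0.993, 0.002], [0.993, 0.116, 0.0], [-0.0, 0.002, -1.0]]
contact_force: [-0.1, 0.2, -1.6]
gripper_width: 0.0512
```

carry_out:
  increments:
    - {"grip":40,"tx":0,"ty":0,"tz":2,"yaw":0}
    - {"grip":40,"tx":0,"ty":0,"tz":4,"yaw":0}
    - {"grip":40,"tx":0,"ty":0,"tz":5.5,"yaw":0}
    - {"grip":40,"tx":0,"ty":0,"tz":6.5,"yaw":0}
    - {"grip":40,"tx":0,"ty":0,"tz":7,"yaw":0}

```text
clock: 30.55
tool_pos: [0.6065, 0.0451, 0.0667]
ee_rot: [[-0.116, 0.993, -0.0], [0.993, 0.116, 0.0], [0.0, -0.0, -1.0]]
contact_force: [-1.8, 0.3, 5.6]
gripper_width: 0.0509
```

carry_out:
  increments:
    - {"grip":40,"tx":0,"ty":0,"tz":0.5,"yaw":0}
    - {"grip":40,"tx":0,"ty":0,"tz":1,"yaw":0}
    - {"grip":40,"tx":0,"ty":0,"tz":1,"yaw":0}
    - {"grip":40,"tx":0,"ty":0,"tz":1,"yaw":0}
    - {"grip":40,"tx":0,"ty":0,"tz":1,"yaw":0}

```text
clock: 30.97
tool_pos: [0.6065, 0.045, 0.0667]
ee_rot: [[-0.116, 0.993, 0.0], [0.993, 0.116, 0.0], [0.0, 0.0, -1.0]]
contact_force: [-3.7, -0.1, 8.5]
gripper_width: 0.0509
```

carry_out:
  increments:
    - {"grip":85,"tx":0,"ty":0,"tz":-1,"yaw":0}
    - {"grip":85,"tx":0,"ty":0,"tz":-1,"yaw":0}
    - {"grip":85,"tx":0,"ty":0,"tz":-1,"yaw":0}
    - {"grip":85,"tx":0,"ty":0,"tz":-1,"yaw":0}
    - {"grip":85,"tx":0,"ty":0,"tz":-1,"yaw":0}

```text
clock: 31.38
tool_pos: [0.6066, 0.045, 0.0664]
ee_rot: [[-0.116, 0.993, -0.0], [0.993, 0.116, -0.0], [-0.0, -0.0, -1.0]]
contact_force: [-0.3, 0.0, -0.3]
gripper_width: 0.0848
```

carry_out:
  increments:
    - {"grip":85,"tx":0,"ty":0,"tz":-15,"yaw":0}
    - {"grip":85,"tx":0,"ty":0,"tz":-40,"yaw":0}
    - {"grip":85,"tx":0,"ty":0,"tz":-70,"yaw":0}
    - {"grip":85,"tx":0,"ty":0,"tz":-100,"yaw":0}
    - {"grip":85,"tx":0,"ty":0,"tz":-125,"yaw":0}

```text
clock: 31.8
tool_pos: [0.6068, 0.0449, 0.1935]
ee_rot: [[-0.116, 0.993, 0.001], [0.993, 0.116, -0.0], [-0.0, 0.001, -1.0]]
contact_force: [0.4, 0.5, 0.6]
gripper_width: 0.0852
```

carry_out:
  increments:
    - {"grip":85,"tx":-30,"ty":-16,"tz":0,"yaw":0}
    - {"grip":85,"tx":-60,"ty":-33,"tz":0,"yaw":0}
    - {"grip":85,"tx":-90,"ty":-50,"tz":0,"yaw":0}
    - {"grip":85,"tx":-120,"ty":-66,"tz":0,"yaw":0}
    - {"grip":85,"tx":-150,"ty":-83,"tz":0,"yaw":0}

```text
clock: 32.22
tool_pos: [0.5408, -0.1149, 0.1917]
ee_rot: [[-0.116, 0.993, 0.0], [0.993, 0.116, -0.0], [-0.0, 0.0, -1.0]]
contact_force: [0.2, -0.9, -0.7]
gripper_width: 0.0853
```

carry_out:
  increments:
    - {"grip":85,"tx":-30,"ty":-16,"tz":0,"yaw":0}
    - {"grip":85,"tx":-60,"ty":-33,"tz":0,"yaw":0}
    - {"grip":85,"tx":-90,"ty":-50,"tz":0,"yaw":0}
    - {"grip":85,"tx":-120,"ty":-66,"tz":0,"yaw":0}
    - {"grip":85,"tx":-150,"ty":-83,"tz":0,"yaw":0}

```text
clock: 32.63
tool_pos: [0.4757, -0.2736, 0.1916]
ee_rot: [[-0.116, 0.993, 0.0], [0.993, 0.116, -0.0], [-0.0, 0.0, -1.0]]
contact_force: [0.9, -1.1, 0.2]
gripper_width: 0.085
```

carry_out:
  increments:
    - {"grip":85,"tx":-30,"ty":-16,"tz":0,"yaw":0}
    - {"grip":85,"tx":-58,"ty":-32,"tz":0,"yaw":0}
    - {"grip":85,"tx":-79,"ty":-44,"tz":0,"yaw":0}
    - {"grip":85,"tx":-79,"ty":-44,"tz":0,"yaw":0}
    - {"grip":85,"tx":-79,"ty":-44,"tz":0,"yaw":0}

```text
clock: 33.05
tool_pos: [0.4408, -0.3573, 0.1914]
ee_rot: [[-0.112, 0.994, -0.0], [0.994, 0.112, -0.0], [-0.0, -0.0, -1.0]]
contact_force: [0.6, 1.2, -0.3]
gripper_width: 0.0848
```

carry_out:
  increments:
    - {"grip":85,"tx":0,"ty":0,"tz":0,"yaw":0}
    - {"grip":85,"tx":0,"ty":0,"tz":0,"yaw":0}
    - {"grip":85,"tx":0,"ty":0,"tz":0,"yaw":0}
    - {"grip":85,"tx":0,"ty":0,"tz":0,"yaw":0}
    - {"grip":85,"tx":0,"ty":0,"tz":0,"yaw":0}

```text
clock: 33.47
tool_pos: [0.4424, -0.355, 0.1916]
ee_rot: [[-0.117, 0.993, 0.0], [0.993, 0.117, 0.0], [0.0, 0.0, -1.0]]
contact_force: [0.8, 0.6, -0.2]
gripper_width: 0.085
```

```bash
python3 meas.py 6
```

```text
top green body [ 0.44   -0.3565] r 0.0249 button (array([ 440.3, -356.2]), array([28.5, 29.1])) 0.1318
top green spot rect (array([629.5, -81.6]), array([74.1, 72.6]), 43.18) 1176
top blue body [0.6052 0.0452] r 0.0258 button (array([604.8,  45.2]), array([28.9, 28.4])) 0.1311
top blue spot rect (array([598. ,  42.7]), array([53.6, 73. ]), 11.6) 323
top cap (array([426.5, 293.2]), array([72.2, 45.6]), 13.71) 0.0384 966
scene green body [ 0.4422 -0.3552] r 0.0233 button (array([ 442. , -356.4]), array([30.7, 29.2])) 0.1312
scene green spot rect (array([630.1, -81. ]), array([72.5, 73.8]), 12.85) 574
scene blue body [0.6056 0.0462] r 0.0248 button (array([606.3,  46.9]), array([28.4, 29.3])) 0.131
scene blue spot rect (array([613.2,  45.9]), array([62. , 73.4]), 8.94) 276
scene cap (array([427. , 293.7]), array([76. , 44.8]), 13.46) 0.0398 373
```

Blue is within about 2 mm of its spot. Now green.

carry_out:
  increments:
    - {"grip":85,"tx":-1,"ty":-1,"tz":25,"yaw":0}
    - {"grip":85,"tx":-1,"ty":-1,"tz":55,"yaw":0}
    - {"grip":85,"tx":-1,"ty":-1,"tz":85,"yaw":0}
    - {"grip":85,"tx":-1,"ty":-1,"tz":112,"yaw":0}
    - {"grip":85,"tx":-1,"ty":-1,"tz":125,"yaw":0}

```text
clock: 33.98
tool_pos: [0.4399, -0.3556, 0.0635]
ee_rot: [[-0.116, 0.993, -0.003], [0.993, 0.116, 0.002], [0.003, -0.003, -1.0]]
contact_force: [0.1, 0.1, -0.8]
gripper_width: 0.0847
```

carry_out:
  increments:
    - {"grip":40,"tx":0,"ty":0,"tz":0,"yaw":0}
    - {"grip":40,"tx":0,"ty":0,"tz":0,"yaw":0}
    - {"grip":40,"tx":0,"ty":0,"tz":0,"yaw":0}
    - {"grip":40,"tx":0,"ty":0,"tz":0,"yaw":0}
    - {"grip":40,"tx":0,"ty":0,"tz":0,"yaw":0}

```text
clock: 34.4
tool_pos: [0.4414, -0.3574, 0.0678]
ee_rot: [[-0.116, 0.993, 0.002], [0.993, 0.116, -0.001], [-0.002, 0.001, -1.0]]
contact_force: [-0.1, 0.6, 1.5]
gripper_width: 0.0512
```

carry_out:
  increments:
    - {"grip":40,"tx":0,"ty":0,"tz":0,"yaw":0}
    - {"grip":40,"tx":0,"ty":0,"tz":0,"yaw":0}
    - {"grip":40,"tx":0,"ty":0,"tz":0,"yaw":0}
    - {"grip":40,"tx":0,"ty":0,"tz":0,"yaw":0}
    - {"grip":40,"tx":0,"ty":0,"tz":0,"yaw":0}

```text
clock: 34.82
tool_pos: [0.4414, -0.3575, 0.0677]
ee_rot: [[-0.115, 0.993, 0.002], [0.993, 0.115, -0.001], [-0.001, 0.001, -1.0]]
contact_force: [-1.8, -0.4, 6.5]
gripper_width: 0.051
```

carry_out:
  increments:
    - {"grip":40,"tx":0,"ty":0,"tz":-15,"yaw":0}
    - {"grip":40,"tx":0,"ty":0,"tz":-40,"yaw":0}
    - {"grip":40,"tx":0,"ty":0,"tz":-70,"yaw":0}
    - {"grip":40,"tx":0,"ty":0,"tz":-100,"yaw":0}
    - {"grip":40,"tx":0,"ty":0,"tz":-115,"yaw":0}

```text
clock: 35.23
tool_pos: [0.4418, -0.3575, 0.1849]
ee_rot: [[-0.116, 0.993, 0.003], [0.993, 0.116, -0.002], [-0.002, 0.003, -1.0]]
contact_force: [0.3, 0.3, -2.8]
gripper_width: 0.0516
```

carry_out:
  increments:
    - {"grip":40,"tx":8,"ty":7,"tz":0,"yaw":0}
    - {"grip":40,"tx":23,"ty":20,"tz":0,"yaw":0}
    - {"grip":40,"tx":42,"ty":37,"tz":0,"yaw":0}
    - {"grip":40,"tx":63,"ty":55,"tz":0,"yaw":0}
    - {"grip":40,"tx":85,"ty":74,"tz":0,"yaw":0}

```text
clock: 35.65
tool_pos: [0.5046, -0.2617, 0.1799]
ee_rot: [[-0.115, 0.993, -0.002], [0.993, 0.115, 0.001], [0.002, -0.002, -1.0]]
contact_force: [0.6, -0.1, -3.0]
gripper_width: 0.051
```

carry_out:
  increments:
    - {"grip":40,"tx":22,"ty":19,"tz":0,"yaw":0}
    - {"grip":40,"tx":44,"ty":38,"tz":0,"yaw":0}
    - {"grip":40,"tx":66,"ty":58,"tz":0,"yaw":0}
    - {"grip":40,"tx":88,"ty":77,"tz":0,"yaw":0}
    - {"grip":40,"tx":110,"ty":96,"tz":0,"yaw":0}

```text
clock: 36.07
tool_pos: [0.5874, -0.1405, 0.1796]
ee_rot: [[-0.117, 0.993, -0.003], [0.993, 0.117, 0.001], [0.002, -0.002, -1.0]]
contact_force: [0.0, -0.7, -2.7]
gripper_width: 0.051
```

carry_out:
  increments:
    - {"grip":40,"tx":22,"ty":20,"tz":0,"yaw":0}
    - {"grip":40,"tx":39,"ty":35,"tz":0,"yaw":0}
    - {"grip":40,"tx":51,"ty":45,"tz":0,"yaw":0}
    - {"grip":40,"tx":56,"ty":49,"tz":5,"yaw":0}
    - {"grip":40,"tx":56,"ty":49,"tz":15,"yaw":0}

```text
clock: 36.48
tool_pos: [0.6302, -0.0803, 0.1659]
ee_rot: [[-0.118, 0.993, 0.001], [0.993, 0.118, 0.001], [0.0, 0.001, -1.0]]
contact_force: [0.6, -0.7, -3.7]
gripper_width: 0.051
```

carry_out:
  increments:
    - {"grip":40,"tx":0,"ty":0,"tz":20,"yaw":0}
    - {"grip":40,"tx":0,"ty":0,"tz":45,"yaw":0}
    - {"grip":40,"tx":0,"ty":0,"tz":70,"yaw":0}
    - {"grip":40,"tx":0,"ty":0,"tz":85,"yaw":0}
    - {"grip":40,"tx":0,"ty":0,"tz":90,"yaw":0}

```text
clock: 36.9
tool_pos: [0.626, -0.0842, 0.0726]
ee_rot: [[-0.113, 0.994, -0.007], [0.994, 0.113, -0.001], [0.0, -0.007, -1.0]]
contact_force: [0.3, -0.2, -3.2]
gripper_width: 0.0508
```

carry_out:
  increments:
    - {"grip":40,"tx":0,"ty":0,"tz":1,"yaw":0}
    - {"grip":40,"tx":0,"ty":0,"tz":2,"yaw":0}
    - {"grip":40,"tx":0,"ty":0,"tz":2,"yaw":0}
    - {"grip":40,"tx":0,"ty":0,"tz":2,"yaw":0}
    - {"grip":40,"tx":0,"ty":0,"tz":2,"yaw":0}

```text
clock: 37.32
tool_pos: [0.6301, -0.0824, 0.0757]
ee_rot: [[-0.116, 0.993, 0.002], [0.993, 0.116, -0.0], [-0.0, 0.002, -1.0]]
contact_force: [0.2, 0.0, -2.9]
gripper_width: 0.0509
```

carry_out:
  increments:
    - {"grip":40,"tx":0,"ty":0,"tz":2,"yaw":0}
    - {"grip":40,"tx":0,"ty":0,"tz":4,"yaw":0}
    - {"grip":40,"tx":0,"ty":0,"tz":5.5,"yaw":0}
    - {"grip":40,"tx":0,"ty":0,"tz":6.5,"yaw":0}
    - {"grip":40,"tx":0,"ty":0,"tz":7,"yaw":0}

```text
clock: 37.73
tool_pos: [0.6294, -0.0822, 0.0679]
ee_rot: [[-0.116, 0.993, -0.0], [0.993, 0.116, 0.0], [0.0, -0.0, -1.0]]
contact_force: [-2.4, 0.0, 4.7]
gripper_width: 0.0509
```

carry_out:
  increments:
    - {"grip":40,"tx":0,"ty":0,"tz":0.5,"yaw":0}
    - {"grip":40,"tx":0,"ty":0,"tz":1,"yaw":0}
    - {"grip":40,"tx":0,"ty":0,"tz":1,"yaw":0}
    - {"grip":40,"tx":0,"ty":0,"tz":1,"yaw":0}
    - {"grip":40,"tx":0,"ty":0,"tz":1,"yaw":0}

```text
clock: 38.15
tool_pos: [0.6294, -0.0823, 0.0678]
ee_rot: [[-0.116, 0.993, 0.0], [0.993, 0.116, 0.0], [0.0, 0.0, -1.0]]
contact_force: [-3.3, 1.0, 8.7]
gripper_width: 0.0509
```

carry_out:
  increments:
    - {"grip":85,"tx":0,"ty":0,"tz":-1,"yaw":0}
    - {"grip":85,"tx":0,"ty":0,"tz":-1,"yaw":0}
    - {"grip":85,"tx":0,"ty":0,"tz":-1,"yaw":0}
    - {"grip":85,"tx":0,"ty":0,"tz":-1,"yaw":0}
    - {"grip":85,"tx":0,"ty":0,"tz":-1,"yaw":0}

```text
clock: 38.57
tool_pos: [0.6296, -0.0822, 0.0675]
ee_rot: [[-0.116, 0.993, 0.0], [0.993, 0.116, -0.0], [-0.0, 0.0, -1.0]]
contact_force: [-0.3, 0.4, -0.6]
gripper_width: 0.0848
```

carry_out:
  increments:
    - {"grip":85,"tx":0,"ty":0,"tz":-15,"yaw":0}
    - {"grip":85,"tx":0,"ty":0,"tz":-45,"yaw":0}
    - {"grip":85,"tx":0,"ty":0,"tz":-75,"yaw":0}
    - {"grip":85,"tx":0,"ty":0,"tz":-110,"yaw":0}
    - {"grip":85,"tx":0,"ty":0,"tz":-140,"yaw":0}

```text
clock: 38.98
tool_pos: [0.6295, -0.0823, 0.2095]
ee_rot: [[-0.116, 0.993, 0.001], [0.993, 0.116, -0.0], [-0.0, 0.0, -1.0]]
contact_force: [0.9, -0.6, 0.2]
gripper_width: 0.0851
```

carry_out:
  increments:
    - {"grip":85,"tx":-30,"ty":-20,"tz":0,"yaw":0}
    - {"grip":85,"tx":-60,"ty":-40,"tz":0,"yaw":0}
    - {"grip":85,"tx":-90,"ty":-60,"tz":0,"yaw":0}
    - {"grip":85,"tx":-120,"ty":-80,"tz":0,"yaw":0}
    - {"grip":85,"tx":-140,"ty":-95,"tz":0,"yaw":0}

```text
clock: 39.4
tool_pos: [0.5493, -0.236, 0.2078]
ee_rot: [[-0.113, 0.994, -0.0], [0.994, 0.113, -0.002], [-0.002, -0.001, -1.0]]
contact_force: [-1.1, -0.4, -0.0]
gripper_width: 0.0851
```

carry_out:
  increments:
    - {"grip":85,"tx":0,"ty":0,"tz":0,"yaw":0}
    - {"grip":85,"tx":0,"ty":0,"tz":0,"yaw":0}
    - {"grip":85,"tx":0,"ty":0,"tz":0,"yaw":0}
    - {"grip":85,"tx":0,"ty":0,"tz":0,"yaw":0}
    - {"grip":85,"tx":0,"ty":0,"tz":0,"yaw":0}

```text
clock: 39.82
tool_pos: [0.5521, -0.2307, 0.2074]
ee_rot: [[-0.118, 0.993, 0.0], [0.993, 0.118, 0.001], [0.001, 0.0, -1.0]]
contact_force: [0.4, -0.2, 1.3]
gripper_width: 0.0851
```

```bash
python3 meas.py 7
```

```text
top green spot rect (array([620.9, -59.3]), array([69.7, 26.4]), 19.46) 206
top blue body [0.6051 0.0452] r 0.0257 button (array([604.4,  45.2]), array([28.3, 28.5])) 0.131
top blue spot rect (array([598. ,  42.9]), array([53.6, 72.6]), 11.6) 323
top cap (array([426.3, 293.2]), array([71.8, 45. ]), 14.19) 0.0384 973
scene green body [ 0.6289 -0.081 ] r 0.0246 button (array([630.4, -80.1]), array([28.2, 29.5])) 0.131
scene green spot rect (array([634.1, -78.5]), array([63.2, 73.7]), 24.85) 265
scene blue body [0.6056 0.0463] r 0.0248 button (array([607.7,  46.1]), array([28. , 27.8])) 0.1309
scene blue spot rect (array([613.2,  46. ]), array([62., 73.]), 8.94) 271
scene cap (array([428.9, 294.5]), array([71.9, 45.3]), 14.37) 0.0399 379
```

View pics/scene7.png

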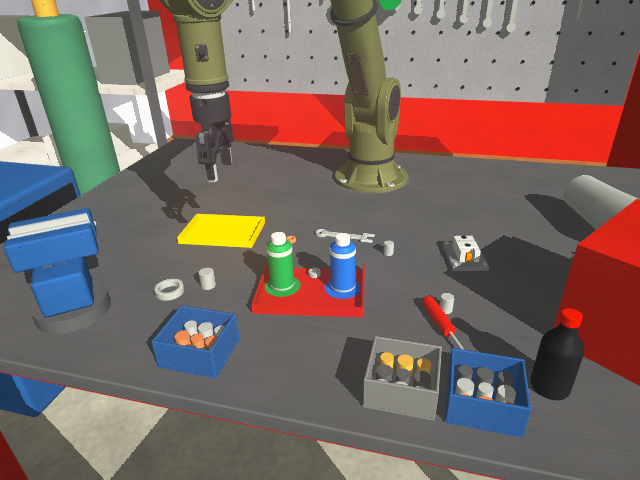

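The scene picture shows both cans upright on their own spots (green at about 281,265; blue at about 343,268). The cap is on the fixture (465,248) with its notch around the key, and the arm is clear of everything.

```bash
python3 -c "
from plant import bot
print(bot.hand_in())"
```

```text
the job is handed in; nothing more can be done
None
```

I moved both cans to the drip tray, seated the cap on the fixture around the key, then put each can back on its own spot. I handed in at about 40 s of the 115 s; the hand-in gave no verdict.

Last checks, from the top and scene cameras:

| Item | Result | Limit |
|---|---|---|
| Green can to spot centre | about 1 mm, upright | 14 mm |
| Blue can to spot centre | about 2 mm, upright | 14 mm |
| Cap to fixture centre | about 1 mm, under 2° off, flat | 7 mm sideways, 8 mm lengthwise, 0.2 rad |

- **Disagreement:** the two cameras differ by about 1–3 mm on absolute position, roughly the calibration error, so I judged each fit within a single camera.
- **Incomplete check:** in the last top view the arm hid the green can, so its position rests on the scene camera and the measured release pose, which agree to about 1 mm.

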